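Run a batch of can capacitors through the test block

ROBOT

A 6-joint arm with a two-finger parallel gripper is mounted at the origin on the work surface. World frame = base frame: x ahead of the robot, y to its left, z up, the work surface at z = 0. Lengths are in m, angles in degrees, forces in N, time in s.
With the tool pointing down it reaches from about 0.35 to 0.975 m from the base axis. Payload 17.4 kg.
Tool frame: the origin (TCP) lies at the very end of the fingers, on their centre line; the grasp point (between the pads) lies 19 mm behind it (env.tcp_to_grasp is the z of the grasp point in the tool frame, in m); z points along the fingers, x is the direction in which the jaws open and shut, and the axes are right-handed (so a half turn about z gives the same grasp; the last joint's range is limited). The gripper opens to 85 mm and grips with 20 to 120 N. Pads are 22 mm wide; open, the fingers measure 114 mm over their backs; the gripper's body (76 mm by 85 mm) begins 54 mm behind the grasp point. The pads swing forward as they close: fully open they stand 13 mm farther back than shut.
Start: joints at [-66.222, 6.646, 82.598, -0, 90.757, -2.166], TCP at [0.295, -0.607, 0.231] pointing down, gripper open.
Joint ranges: [-162.19, 162.19], [-47.58, 125.68], [4.15, 143.07], [-65.23, 245.23], [0.69, 171.88], [-170.13, 170.13]. Speed limits (degrees/s): [108.29, 108.29, 127.2, 180, 180, 180].

INTERFACE

Orientations are given as a 3x3 rotation matrix whose columns are the frame's x, y, z axes.
In Python, from plant import env gives the robot as it stands. The module is installed in compiled form; this text tells all that it offers.
- The arm moves only by the tool jog_arm, never from a script. Its argument "moves" is a list of rows, each a list of 7 numbers: the shift along the world's x, y, z in m, then the turn, a rotation vector about the world's x, y, z in rad, then the closure, from -1 (fully open) to 1 (shut). A call has 1 to 10 rows; each row is the pose to reach, as a shift and turn from the pose commanded when the call began; what a row does not reach only later rows make up. A row lasts 1/10 s, in which the tool goes at most 50 mm and 8.59 degrees, less where a joint would pass 70% of its speed; a pose out of reach is approached as far as the arm can. A call with a gripper value outside its range is refused whole. The fingers move at their own pace and stop on an object; the grip force is fixed at half the most. Time passes only in rows, so rows that repeat a pose let the fingers close. It gives the time, the measured TCP pose, the force and the opening at its end, in the units of the state.
- env.state(): the state, without advancing time (a new reading comes with each control period).
- env.get_image(name): name is "side" or "top"; returns the picture (400x640x3 uint8, red, green, blue); there is no depth.
- env.camera_info(name): a dict with "fx", "fy", "cx", "cy" (pixels), "cam_to_world" (4x4, takes a point from camera to world coordinates). Camera axes: x right, y down, z forward; pixel columns grow to the right and rows downward; lengths in m; the calibration is good to about 2 mm. A picture is of the moment at which its call begins. camera_info takes no time and is no camera call.
- env.sign_off(): hands the job in, once; it reports no verdict.
Trained networks look in the newest picture that a camera, given by its name, has taken for a name from the list of things; names that differ only in an ending like _2 or _b are one class to them, and where a whole thing is asked for, a point or a joint stands for the part that bears it (a point fixed in the world has none). Each returns a list of dicts, best first, with "p" (0 to 1); they miss things now and then, are a little off and sometimes report something else, mostly with a low value. They report only what shows in the picture. A call takes as long as a camera call.
- env.regions_of(camera, query): "region" (400x640 bool, what is visible of it) and "location" ([row, column] in pixels, amid what is visible of it).
- env.spot_point(camera, query): "location" ([row, column] in pixels: a listed point, or the origin of a listed thing).
The state is a dict: "t": time; "qpos": joint angles; "qvel": joint speeds; "joint_efforts": joint torques, N m; "ee_pos": TCP position; "ee_rot": TCP orientation; "force": force on the tool from outside, world axes, zero at the start; "torque": the same for the moment, N m; "grip_width": finger opening in m.
Only numpy, scipy, OpenCV 4.12 (cv2) and the standard library are available. Lean on these libraries where they do the work, as an engineer would, in place of code of your own. Each camera call takes 0.05 s, during which the arm holds its last target.

TASK

Load every can capacitor on the mat into the test block, one to a pocket, standing upright and fully down; only then push the limit switch's roller lever sideways until it trips, hold it there for a good second to run the test, and let it spring back. Afterwards move all the capacitors into the shallow black tray, standing upright on its floor, and leave the other things on the bench where they are.

Things in the scene. Friction and masses are not known exactly. Their poses are not given: they have to be found in the camera images.
- cap0_center (a point): can capacitor: a plain upright cylinder, 30 mm diameter, 35 mm tall, dark sleeve with an aluminium top, about 45 g; stands loose on the bench mat. This point is its centre, 17.5 mm above its base; its z axis points up out of the aluminium top. Absent (None) in some runs
- cap1_center (a point): can capacitor: a plain upright cylinder, 30 mm diameter, 35 mm tall, dark sleeve with an aluminium top, about 45 g; stands loose on the bench mat. This point is its centre, 17.5 mm above its base; its z axis points up out of the aluminium top. Absent (None) in some runs
- cap2_center (a point): can capacitor: a plain upright cylinder, 30 mm diameter, 35 mm tall, dark sleeve with an aluminium top, about 45 g; stands loose on the bench mat. This point is its centre, 17.5 mm above its base; its z axis points up out of the aluminium top. Absent (None) in some runs
- cap3_center (a point): can capacitor: a plain upright cylinder, 30 mm diameter, 35 mm tall, dark sleeve with an aluminium top, about 45 g; stands loose on the bench mat. This point is its centre, 17.5 mm above its base; its z axis points up out of the aluminium top. Absent (None) in some runs
- cap4_center (a point): can capacitor: a plain upright cylinder, 30 mm diameter, 35 mm tall, dark sleeve with an aluminium top, about 45 g; stands loose on the bench mat. This point is its centre, 17.5 mm above its base; its z axis points up out of the aluminium top. Absent (None) in some runs
- block: test block: grey plastic bar fixed to the bench, 60 mm (its x) by 280 mm (its y) by 30 mm high, with a row of five round pockets along its y, open at the top. Origin: centre of its underside
- pocket0 (a point): centre of the mouth of one pocket of the test block, level with the block's top (30 mm above the bench). The pocket is 36 mm in diameter and 16 mm deep with a flat floor, so a seated capacitor stands 19 mm proud, its centre 1.5 mm above this point. Neighbouring pockets are 56 mm apart
- pocket1 (a point): centre of the mouth of one pocket of the test block, level with the block's top (30 mm above the bench). The pocket is 36 mm in diameter and 16 mm deep with a flat floor, so a seated capacitor stands 19 mm proud, its centre 1.5 mm above this point. Neighbouring pockets are 56 mm apart
- pocket2 (a point): centre of the mouth of one pocket of the test block, level with the block's top (30 mm above the bench). The pocket is 36 mm in diameter and 16 mm deep with a flat floor, so a seated capacitor stands 19 mm proud, its centre 1.5 mm above this point. Neighbouring pockets are 56 mm apart
- pocket3 (a point): centre of the mouth of one pocket of the test block, level with the block's top (30 mm above the bench). The pocket is 36 mm in diameter and 16 mm deep with a flat floor, so a seated capacitor stands 19 mm proud, its centre 1.5 mm above this point. Neighbouring pockets are 56 mm apart
- pocket4 (a point): centre of the mouth of one pocket of the test block, level with the block's top (30 mm above the bench). The pocket is 36 mm in diameter and 16 mm deep with a flat floor, so a seated capacitor stands 19 mm proud, its centre 1.5 mm above this point. Neighbouring pockets are 56 mm apart
- tray: shallow black tray fixed to the bench, 200 mm (its x) by 140 mm (its y) outside, 14 mm high, walls 4 mm, floor about 4 mm thick. Origin: centre of its underside
- switch: limit switch fixed to the bench: aluminium base plate, upright grey housing (40 by 42 mm, its top 88 mm above the bench) and, in front of the housing (towards its own -x), a steel lever that stands straight up with a white roller at its end. Origin: on the bench, 10 mm behind the lever (the lever's plane is at x = -10 mm in this frame). The lever swings sideways, along this frame's y, either way
- lever (a joint): angle of the switch lever in rad: 0 upright (at rest), positive when the roller is pushed to the switch's own +y, negative to -y. The pivot is 72 mm above the bench, 52 mm below the roller's axis. A spring (0.25 N m per rad, about 2.5 N at the roller at the trip point) brings it back. It trips at 0.5 rad to either side (the roller pushed about 25 mm sideways); end stops at 1.0 rad either side
- roller (a point): centre of the roller at the lever's upper end, 124 mm above the bench at rest; the roller is 20 mm in diameter, 10 mm wide, its axis along the switch's x. It stands free above and in front of the housing, so it can be pushed sideways with fingers pointing down
- heatsink_center (a point): small finned aluminium heat sink, 26 by 26 mm, 20 mm high, loose, among the capacitors; this point is its centre. Not part of the job
- tape: roll of black tape lying flat, 90 mm across, 18 mm high, loose; origin under its centre. Not part of the job
- screwdriver_grip (a point): screwdriver lying on the bench, 170 mm long; point on its handle. Not part of the job
- meter: hand-held multimeter lying on its back, 150 by 75 by 32 mm; origin under its centre. Not part of the job
- pliers: pliers lying on the bench, about 140 mm long, 12 mm high; origin near the middle of the underside. Not part of the job
- jar: amber jar with white lid, 48 mm diameter, 50 mm high; origin under its centre. Not part of the job

How it is judged:
By the outcome, as a careful person would: the job done as asked, in the order asked, and still so for the second after the job is handed in, with the robot touching nothing.
Of cap0, cap1, cap2, cap3, cap4 only 3 to 5 are there at a start; the rules pass over those that are not, and their reading is None.
At some moment in a run one of cap0, cap1, cap2, cap3, cap4 may be knocked a few centimetres aside while the robot is not near it.
It also fails if it takes over 210 s, if anything falls off the work surface, if the arm or the gripper's body presses on something with over 40 N, if the wrist force passes 120 N, or if a joint passes its speed limit or range.

## Working session

There is one attempt and no reset: what is moved stays moved. The work goes in short steps, Python scripts to look and compute and a tool call to move; the robot and the scene stay as the last step left them, time stands still between calls to the robot, and variables do not carry over. Pictures are saved under pics/ and viewed, and the job is handed in when it is done.

Besides the shell and the picture viewer there is one more tool, called after ">>>" by a JSON object that holds its "fn" and its "kwargs". jog_arm: Moves the arm, as the interface text tells. Its arguments: {"type":"object","properties":{"moves":{"type":"array"}},"required":["moves"]}

```bash
mkdir -p pics
cat > h.py <<'E'
import numpy as np, cv2
from plant import env
def cam(n):
    c=env.camera_info(n); return c
def ray(n,rc):
    c=cam(n); T=np.array(c["cam_to_world"]); r,cc=rc
    d=np.array([(cc-c["cx"])/c["fx"],(r-c["cy"])/c["fy"],1.0]); return T[:3,3],T[:3,:3]@d
def at_z(n,rc,z):
    o,d=ray(n,rc); return o+d*(z-o[2])/d[2]
def proj(n,p):
    c=cam(n); T=np.array(c["cam_to_world"]); q=T[:3,:3].T@(np.array(p)-T[:3,3])
    return np.array([c["cy"]+c["fy"]*q[1]/q[2],c["cx"]+c["fx"]*q[0]/q[2]])
def tri(rays):
    A=np.zeros((3,3));b=np.zeros(3)
    for o,d in rays:
        d=d/np.linalg.norm(d);P=np.eye(3)-np.outer(d,d);A+=P;b+=P@o
    x=np.linalg.solve(A,b)
    return x,[float(np.linalg.norm((np.eye(3)-np.outer(d,d)/(d@d))@(x-o))) for o,d in rays]
def snap(n,f):
    im=env.get_image(n); cv2.imwrite("pics/"+f,im[:,:,::-1]); return im
E
python3 - <<'E'
from h import *
np.set_printoptions(precision=3,suppress=True)
for n in ["side","top"]:
    c=cam(n); print(n,c["fx"],c["cx"],c["cy"]); print(np.array(c["cam_to_world"]))
    snap(n,n+"0.png")
s=env.state(); print(s["t"],s["ee_pos"],s["ee_rot"],s["grip_width"],env.tcp_to_grasp)
E
```

```text
side 490.37090769858116 316.2199155105555 204.7551272418988
[[-0.838 -0.421  0.347  0.052]
 [-0.546  0.662 -0.513  0.711]
 [-0.014 -0.62  -0.785  1.161]
 [ 0.     0.     0.     1.   ]]
top 395.78149655095837 313.3038797966754 194.18408359825105
[[-0.023 -0.991  0.134  0.404]
 [-1.     0.023 -0.001 -0.003]
 [-0.002 -0.134 -0.991  1.021]
 [ 0.     0.     0.     1.   ]]
0.1 [ 0.295 -0.607  0.231] [[ 0.437 -0.899 -0.   ]
 [-0.899 -0.437  0.001]
 [-0.001 -0.    -1.   ]] 0.0857003771853791 -0.0187
```

View pics/side0.png

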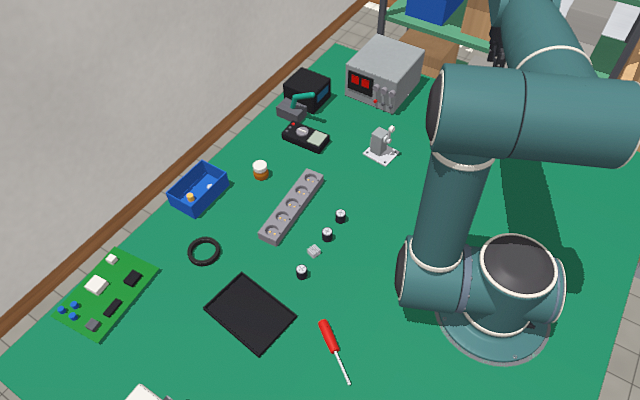

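View pics/top0.png

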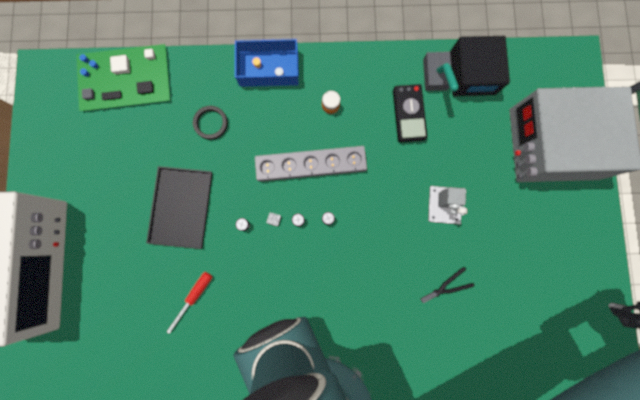

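Run:
```python
from h import *
for q in ["cap0_center","pocket0","block","tray","switch","roller","heatsink_center","tape","screwdriver_grip","meter","pliers","jar"]:
    for n in ["top","side"]:
        for d in env.spot_point(n,q):
            if d["p"]>0.2: print(q,n,round(d["p"],2),np.round(d["location"],1))
```

```text
cap0_center top 0.53 [219.1 300. ]
cap0_center side 0.65 [231.9 327.1]
pocket0 top 0.9 [167.1 266. ]
pocket0 top 0.89 [158.2 331.6]
pocket0 top 0.86 [159.3 352.4]
pocket0 top 0.65 [163.8 309.4]
pocket0 top 0.57 [164.6 288.3]
pocket0 side 0.98 [214.1 283.1]
pocket0 side 0.96 [229.6 273.6]
pocket0 side 0.88 [174.6 311.6]
pocket0 side 0.77 [200.6 292. ]
pocket0 side 0.73 [189.8 300.3]
block top 0.7 [163.6 312.2]
block top 0.29 [291.6 195.6]
block side 0.73 [208.3 290.8]
tray top 0.65 [206.2 176.9]
tray side 0.58 [315.5 249.6]
tray side 0.57 [256.9 203.3]
switch top 0.85 [209.7 441.6]
switch side 0.67 [154.4 383.9]
roller top 0.48 [289.4 440.9]
roller top 0.39 [212.8 463.7]
roller top 0.34 [221.  328.7]
roller top 0.24 [219.  296.5]
roller side 0.4 [129.5 391.5]
heatsink_center top 0.57 [218.5 274.4]
heatsink_center side 0.51 [176.3 307. ]
heatsink_center side 0.43 [253.1 312.4]
tape top 0.76 [124.  208.1]
tape side 0.66 [254.1 205.9]
screwdriver_grip top 0.7 [158.6 352.7]
screwdriver_grip top 0.55 [295.2 190.8]
screwdriver_grip top 0.55 [219.2 272.5]
screwdriver_grip side 0.93 [337.7 325.8]
meter top 0.75 [113.8 407.1]
meter side 0.72 [141.5 302.8]
pliers top 0.86 [289.6 436.6]
jar top 0.74 [106.  327.6]
jar side 0.73 [174.1 263.1]
```

Run:
```python
from h import *
np.set_printoptions(precision=4,suppress=True)
t=cv2.imread("pics/top0.png"); s=cv2.imread("pics/side0.png")
a=cv2.resize(t[140:240,225:375],None,fx=5,fy=5,interpolation=cv2.INTER_NEAREST)
cv2.imwrite("pics/topz.png",a)
b=cv2.resize(s[160:290,250:360],None,fx=4.6,fy=4.6,interpolation=cv2.INTER_NEAREST)
cv2.imwrite("pics/sidez.png",b)
c=np.hstack([cv2.resize(t[170:240,415:485],None,fx=5.7,fy=5.7,interpolation=cv2.INTER_NEAREST),cv2.resize(s[110:180,350:420],None,fx=5.7,fy=5.7,interpolation=cv2.INTER_NEAREST)])
cv2.imwrite("pics/sw.png",c)
for q in ["cap0_center","block","heatsink_center","tray"]:
  for n in ["top","side"]:
    for d in env.regions_of(n,q):
        if d["p"]>0.2:
            r=d["region"]; ys,xs=np.nonzero(r); print(q,n,round(d["p"],2),np.round(d["location"],1),r.sum(),ys.min(),ys.max(),xs.min(),xs.max(), ys.mean(),xs.mean())
P=[(167.1,266),(164.6,288.3),(163.8,309.4),(158.2,331.6),(159.3,352.4)]
S=[(229.6,273.6),(214.1,283.1),(200.6,292),(189.8,300.3),(174.6,311.6)]
for p,q in zip(P,S):
    print(tri([ray("top",p),ray("side",q)]), at_z("top",p,.03)[:2],at_z("side",q,.03)[:2])
```

```text
block top 0.86 [164.6 309. ] 2773 147 181 255 366 163.7396321673278 310.0937612693833
block side 0.62 [208.5 292.3] 1854 169 244 258 323 206.91154261057173 290.7793959007551
block side 0.51 [334.8 326.6] 342 319 352 319 338 335.0497076023392 328.2631578947368
block side 0.47 [252.2 315.2] 136 244 258 308 320 251.0514705882353 313.79411764705884
heatsink_center side 0.59 [252.  314.7] 87 246 256 309 319 250.7471264367816 313.91954022988506
tray top 0.77 [207.9 179. ] 4326 167 248 147 211 207.35460009246418 179.50554785020805
tray top 0.53 [102.7 328.3] 313 93 113 322 339 103.18849840255591 330.90415335463257
tray side 0.85 [312.7 251. ] 4264 272 357 203 296 313.4603658536585 249.9235459662289
(array([0.6066, 0.1133, 0.0331]), [0.003318370049837508, 0.003318370049837429]) [0.6104 0.115 ] [0.6048 0.1107]
(array([0.6119, 0.0567, 0.0382]), [0.0019555088688351175, 0.0019555088688352176]) [0.6155 0.058 ] [0.614  0.0514]
(array([0.614 , 0.0042, 0.0427]), [0.000492947462138425, 0.0004929474621382025]) [0.6163 0.0041] [ 0.6209 -0.0037]
(array([ 0.6285, -0.0542,  0.0249]), [0.002323912170998367, 0.002323912170998423]) [ 0.6296 -0.053 ] [ 0.6237 -0.0514]
(array([ 0.6191, -0.1044,  0.0517]), [0.0015508850807267281, 0.001550885080727058]) [ 0.6254 -0.1061] [ 0.6287 -0.1208]
```

View pics/topz.png

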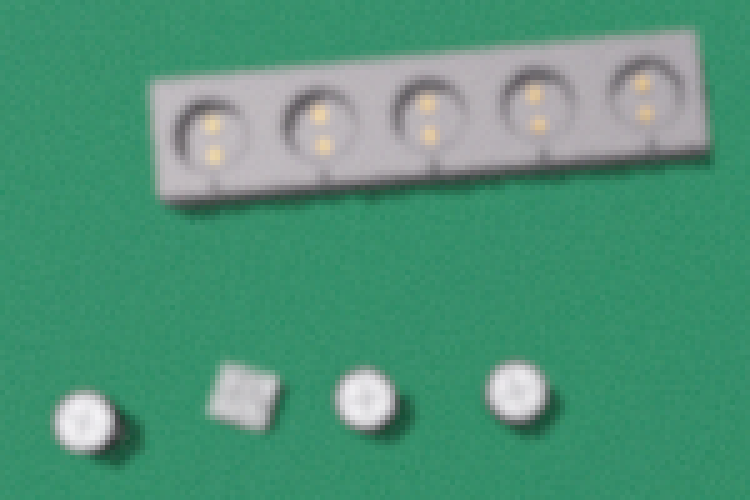

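View pics/sidez.png

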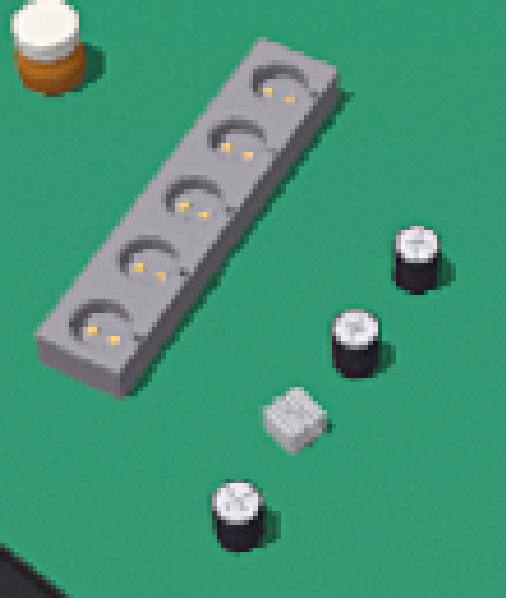

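View pics/sw.png

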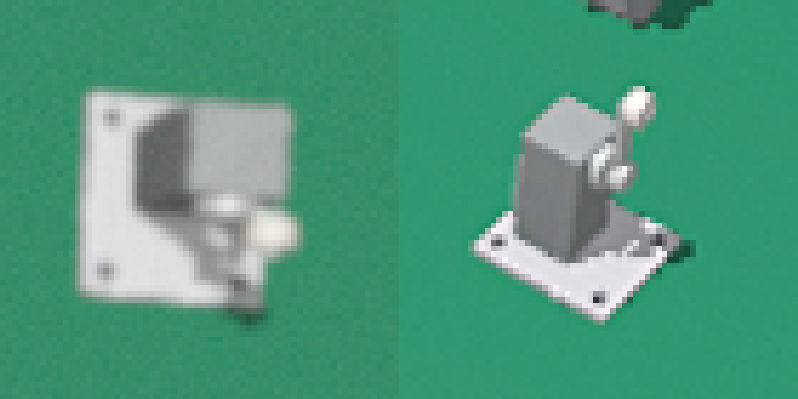

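```bash
cat > m.py <<'E'
from h import *
def blobs(n,im,kind,roi,amin):
    hsv=cv2.cvtColor(im,cv2.COLOR_RGB2HSV); H,S,V=[hsv[:,:,i].astype(int) for i in range(3)]
    if kind=="cap": m=(S<40)&(V>178)
    if kind=="gold": m=(H>8)&(H<35)&(S>45)&(V>150)
    r0,r1,c0,c1=roi; k=np.zeros(m.shape,np.uint8); k[r0:r1,c0:c1]=m[r0:r1,c0:c1]
    nn,l,st,ce=cv2.connectedComponentsWithStats(k)
    return [(round(ce[i][1],2),round(ce[i][0],2),int(st[i][4])) for i in range(1,nn) if st[i][4]>=amin]
E
python3 - <<'E'
from m import *
np.set_printoptions(precision=4,suppress=True)
t=env.get_image("top"); s=env.get_image("side")
ct=blobs("top",t,"cap",(195,245,225,375),8); cs=blobs("side",s,"cap",(200,285,290,360),5)
print(ct);print(cs)
for n,L in (("top",ct),("side",cs)):
    for b in L: print(n,b,at_z(n,b[:2],.035))
gt=blobs("top",t,"gold",(145,185,250,370),1); gs=blobs("side",s,"gold",(165,250,255,330),1)
print(gt);print(gs)
for n,L in (("top",gt),("side",gs)):
    print(n); print(np.array([at_z(n,b[:2],.0145)[:2] for b in L]))
E
```

```text
[(np.float64(218.68), np.float64(272.95), 105), (np.float64(217.58), np.float64(327.7), 88), (np.float64(219.38), np.float64(297.5), 90), (np.float64(223.85), np.float64(241.16), 96)]
[(np.float64(212.32), np.float64(340.23), 47), (np.float64(230.9), np.float64(326.87), 52), (np.float64(249.19), np.float64(313.21), 73), (np.float64(268.5), np.float64(301.0), 60)]
top (np.float64(218.68), np.float64(272.95), 105) [0.4779 0.098  0.035 ]
top (np.float64(217.58), np.float64(327.7), 88) [ 0.4774 -0.0385  0.035 ]
top (np.float64(219.38), np.float64(297.5), 90) [0.4747 0.0369 0.035 ]
top (np.float64(223.85), np.float64(241.16), 96) [0.4669 0.1773 0.035 ]
side (np.float64(212.32), np.float64(340.23), 47) [ 0.476  -0.0396  0.035 ]
side (np.float64(230.9), np.float64(326.87), 52) [0.4734 0.0365 0.035 ]
side (np.float64(249.19), np.float64(313.21), 73) [0.4723 0.1082 0.035 ]
side (np.float64(268.5), np.float64(301.0), 60) [0.4661 0.1766 0.035 ]
[(np.float64(156.12), np.float64(352.88), 8), (np.float64(158.25), np.float64(331.38), 8), (np.float64(160.12), np.float64(309.88), 8), (np.float64(162.
[... 484 characters left out ...]
93.33), np.float64(303.33), 3), (np.float64(204.5), np.float64(289.5), 4), (np.float64(206.25), np.float64(294.0), 4), (np.float64(217.4), np.float64(279.8), 5), (np.float64(219.5), np.float64(284.5), 4), (np.float64(231.5), np.float64(269.5), 4), (np.float64(233.4), np.float64(274.2), 5)]
top
[[ 0.6373 -0.1092]
 [ 0.633  -0.0532]
 [ 0.6293  0.0028]
 [ 0.6252  0.0592]
 [ 0.6212 -0.1111]
 [ 0.6209  0.1142]
 [ 0.6155 -0.0547]
 [ 0.6116  0.0013]
 [ 0.6076  0.0569]
 [ 0.6045  0.113 ]]
side
[[ 0.7772 -0.0425]
 [ 0.6354 -0.1101]
 [ 0.6196 -0.1115]
 [ 0.631  -0.0541]
 [ 0.6159 -0.0552]
 [ 0.6265  0.0028]
 [ 0.6114  0.001 ]
 [ 0.6229  0.0574]
 [ 0.6068  0.0563]
 [ 0.6183  0.1142]
 [ 0.6031  0.1123]]
```

>>> {"fn": "jog_arm", "kwargs": {"moves": [[0.06,0.19,0,0,0,0.4,-1],[0.1,0.3,0,0,0,0.6,-1],[0.182,0.568,-0.08,0,0,1.192,-1],[0.182,0.568,-0.08,0,0,1.192,-1],[0.182,0.568,-0.08,0,0,1.192,-1],[0.182,0.568,-0.08,0,0,1.192,-1],[0.182,0.568,-0.08,0,0,1.192,-1],[0.182,0.568,-0.08,0,0,1.192,-1],[0.182,0.568,-0.08,0,0,1.192,-1],[0.182,0.568,-0.08,0,0,1.192,-1]]}}

```text
t: 2.8
ee_pos: [0.4466, -0.1338, 0.1677]
ee_rot: [[0.997, 0.074, 0.001], [0.074, -0.997, -0.0], [0.001, 0.0, -1.0]]
force: [1.6, -0.5, 1.7]
grip_width: 0.0851
```

```bash
cat > st.py <<'E'
from m import *
import sys
np.set_printoptions(precision=4,suppress=True)
tag=sys.argv[1]
t=snap("top",f"t{tag}.png"); s=snap("side",f"s{tag}.png")
st=env.state(); print("t",st["t"],"ee",st["ee_pos"],"x",st["ee_rot"][:,0] if hasattr(st["ee_rot"],"shape") else st["ee_rot"],"F",np.array(st["force"]),"w",st["grip_width"])
zs=[float(z) for z in sys.argv[2:]] or [.035]
for z in zs:
  for n,im,roi in (("top",t,(140,260,140,380)),("side",s,(165,360,200,360))):
    for b in blobs(n,im,"cap",roi,12): print(n,np.round(b,1),z,at_z(n,b[:2],z)[:2])
def crop(im,r0,r1,c0,c1,h): return cv2.resize(im[r0:r1,c0:c1],None,fx=h/(r1-r0),fy=h/(r1-r0),interpolation=cv2.INTER_CUBIC)
a=crop(t,130,260,140,385,300); b=crop(s,160,360,195,365,270)
o=np.zeros((580,600,3),np.uint8); o[:300,:min(600,a.shape[1])]=a[:,:600]; o[305:305+270,:b.shape[1]]=b
cv2.imwrite(f"pics/z{tag}.png",o[:,:,::-1])
E
python3 st.py a
python3 - <<'E'
from h import *
np.set_printoptions(precision=4,suppress=True)
print(tri([ray("top",(210.5,462.7)),ray("side",(128.6,391.8))]))
# plate corners top
for rc in [(92,88),(103,292),(292,80)]:
    print(at_z("top",(170+rc[0]/5.7-.5,415+rc[1]/5.7-.5),.005))
for rc in [(245,475),(322,602),(245,680)]:
    print(at_z("side",(110+rc[0]/5.7-.5,350+(rc[1]-399)/5.7-.5),.005))
for n in("top","side"):
    for d in env.spot_point(n,"switch"): print(n,d["p"],at_z(n,d["location"],0))
for n,L in(("top",[(167,157),(171,211),(248,202),(243,148)]),("side",[(272,242),(316,297),(356,259),(308,204)])):
    for p in L: print(n,at_z(n,p,.014))
E
```

```text
t 2.9 ee [ 0.4472 -0.131   0.1669] x [ 0.9968  0.0794 -0.0002] F [-0.1474 -0.3522 -0.4821] w 0.08553384101564299
top [ 163.8  298.6 1339. ] 0.035 [0.6159 0.0316]
top [159.8 353.6  46. ] 0.035 [ 0.6228 -0.1086]
top [162.  332.5  65. ] 0.035 [ 0.6186 -0.0548]
top [165.3 361.6  18. ] 0.035 [ 0.6082 -0.1282]
top [196.  363.2  89. ] 0.035 [ 0.5296 -0.1293]
top [218.5 272.9 112. ] 0.035 [0.4783 0.0981]
top [217.6 327.8  92. ] 0.035 [ 0.4773 -0.0388]
top [219.3 297.5  91. ] 0.035 [0.4748 0.0368]
top [223.9 241.2  97. ] 0.035 [0.4667 0.1773]
side [167.2 258.8  69. ] 0.035 [ 0.7822 -0.0548]
side [212.3 340.2  47. ] 0.035 [ 0.476  -0.0396]
side [230.9 326.9  52. ] 0.035 [0.4734 0.0365]
side [249.2 313.2  73. ] 0.035 [0.4723 0.1082]
side [268.5 301.   60. ] 0.035 [0.4661 0.1766]
side [354.8 336.4  26. ] 0.035 [0.264  0.3261]
(array([ 0.4794, -0.3444,  0.1198]), [0.0006778681902421512, 0.0006778681902421942])
[ 0.5564 -0.3074  0.005 ]
[ 0.5491 -0.3999  0.005 ]
[ 0.4654 -0.2981  0.005 ]
[ 0.5531 -0.3099  0.005 ]
[ 0.4633 -0.2957  0.005 ]
[ 0.4539 -0.3726  0.005 ]
side 0.71 [ 0.4942 -0.3346  0.    ]
side 0.45 [ 0.7752 -0.0502  0.    ]
top [0.6207 0.3996 0.014 ]
top [0.6068 0.2594 0.014 ]
top [0.4097 0.2799 0.014 ]
top [0.4254 0.4166 0.014 ]
side [0.6018 0.2613 0.014 ]
side [0.4044 0.2869 0.014 ]
side [0.4225 0.4218 0.014 ]
side [0.6177 0.3975 0.014 ]
```

View pics/ta.png

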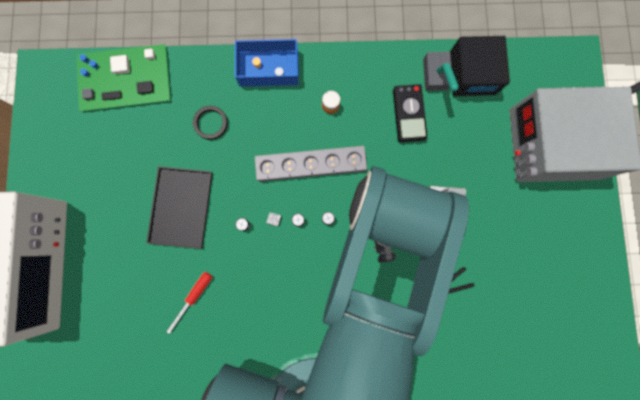

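>>> {"fn": "jog_arm", "kwargs": {"moves": [[0.0294,0.0918,0,0,0,0,-1],[0.0294,0.0918,0,0,0,0,-1],[0.0294,0.0918,0,0,0,0,-1],[0.0294,0.0918,-0.03,0,0,0,-1],[0.0294,0.0918,-0.06,0,0,0,-1],[0.0294,0.0918,-0.09,0,0,0,-1],[0.0294,0.0918,-0.11,0,0,0,-1],[0.0294,0.0918,-0.11,0,0,0,-1]]}}

```text
t: 3.8
ee_pos: [0.4744, -0.0452, 0.0553]
ee_rot: [[0.997, 0.072, -0.004], [0.072, -0.997, 0.0], [-0.004, -0.001, -1.0]]
force: [-0.0, -1.0, 0.8]
grip_width: 0.0855
```

>>> {"fn": "jog_arm", "kwargs": {"moves": [[0.0,0.003,-0.01,0,0,0,-1],[0.0,0.003,-0.02,0,0,0,-1],[0,0.003,-0.037,0,0,0,-1],[0,0.003,-0.037,0,0,0,-1],[0,0.003,-0.037,0,0,0,-1]]}}

```text
t: 4.3
ee_pos: [0.476, -0.041, 0.0211]
ee_rot: [[0.997, 0.074, 0.0], [0.074, -0.997, -0.0], [0.0, 0.0, -1.0]]
force: [1.5, 0.6, 0.4]
grip_width: 0.0855
```

>>> {"fn": "jog_arm", "kwargs": {"moves": [[0,0,0,0,0,0,-1],[0,0,0,0,0,0,-1]]}}

```text
t: 4.5
ee_pos: [0.4763, -0.041, 0.0215]
ee_rot: [[0.997, 0.074, 0.001], [0.074, -0.997, -0.0], [0.001, 0.0, -1.0]]
force: [-0.5, 0.5, -0.5]
grip_width: 0.0856
```

>>> {"fn": "jog_arm", "kwargs": {"moves": [[0,0.0018,-0.0035,0,0,0,-1],[0,0.0018,-0.0035,0,0,0,-1],[0,0.0018,-0.0035,0,0,0,1],[0,0.0018,-0.0035,0,0,0,1],[0,0.0018,-0.0035,0,0,0,1],[0,0.0018,-0.0035,0,0,0,1],[0,0.0018,-0.0035,0,0,0,1],[0,0.0018,-0.0035,0,0,0,1],[0,0.0018,-0.0035,0,0,0,1],[0,0.0018,-0.0035,0,0,0,1]]}}

```text
t: 5.5
ee_pos: [0.476, -0.0391, 0.0175]
ee_rot: [[0.997, 0.074, 0.001], [0.074, -0.997, -0.0], [0.001, 0.0, -1.0]]
force: [-1.1, -0.0, 5.7]
grip_width: 0.0279
```

>>> {"fn": "jog_arm", "kwargs": {"moves": [[0,0,0.01,0,0,0,1],[0,0,0.03,0,0,0,1],[0,0,0.06,0,0,0,1],[0,0,0.08,0,0,0,1],[0,0,0.08,0,0,0,1],[0,0,0.08,0,0,0,1]]}}

```text
t: 6.1
ee_pos: [0.4758, -0.0391, 0.0972]
ee_rot: [[0.997, 0.074, 0.0], [0.074, -0.997, -0.0], [0.0, 0.0, -1.0]]
force: [-0.8, 0.0, -0.8]
grip_width: 0.0278
```

```bash
python3 st.py b
```

```text
t 6.2 ee [ 0.4753 -0.0391  0.0961] x [ 0.9973  0.0739 -0.0014] F [-1.1876 -0.3774 -1.0779] w 0.027639555004547997
top [159.5 342.4 191. ] 0.035 [ 0.6244 -0.08  ]
top [ 163.5  291.4 1033. ] 0.035 [0.6172 0.0498]
top [159.7 353.4  43. ] 0.035 [ 0.6231 -0.1079]
top [164.7 361.7  12. ] 0.035 [ 0.6098 -0.1286]
top [218.5 273.  113. ] 0.035 [0.4784 0.098 ]
top [223.8 241.2  96. ] 0.035 [0.4669 0.1773]
side [167.2 258.8  69. ] 0.035 [ 0.7822 -0.0548]
side [196.6 339.6  17. ] 0.035 [ 0.5078 -0.0886]
side [230.9 326.9  52. ] 0.035 [0.4734 0.0365]
side [249.2 313.2  73. ] 0.035 [0.4723 0.1082]
side [268.5 301.   60. ] 0.035 [0.4661 0.1766]
side [354.8 336.3  27. ] 0.035 [0.2643 0.3261]
```

View pics/zb.png

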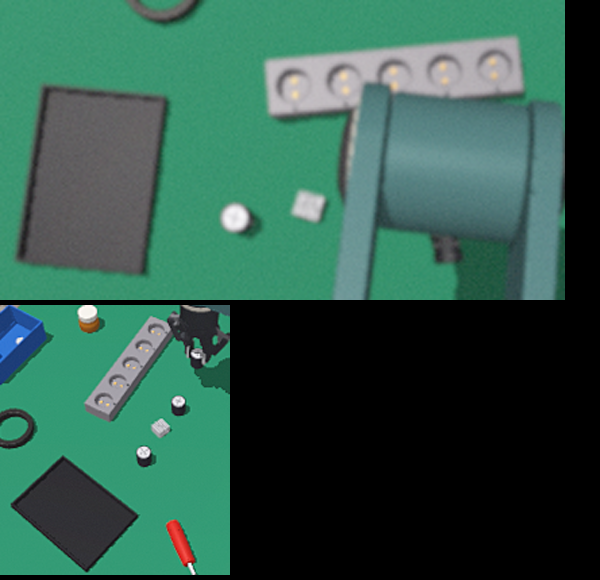

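>>> {"fn": "jog_arm", "kwargs": {"moves": [[0.03,-0.003,0,0,0,0,1],[0.07,-0.007,0,0,0,0,1],[0.11,-0.011,0,0,0,0,1],[0.14,-0.015,0,0,0,0,1],[0.1485,-0.0152,0,0,0,0,1],[0.1485,-0.0152,0,0,0,0,1],[0.1485,-0.0152,-0.02,0,0,0,1],[0.1485,-0.0152,-0.04,0,0,0,1],[0.1485,-0.0152,-0.04,0,0,0,1],[0.1485,-0.0152,-0.04,0,0,0,1]]}}

```text
t: 7.2
ee_pos: [0.6235, -0.0542, 0.0575]
ee_rot: [[0.997, 0.074, -0.001], [0.074, -0.997, 0.0], [-0.001, -0.0, -1.0]]
force: [0.6, 0.4, -0.2]
grip_width: 0.0275
```

Run:
```python
from m import *
s=snap("side","s_c.png"); np.set_printoptions(precision=4,suppress=True)
st=env.state(); print(st["ee_pos"])
e=st["ee_pos"]; z=e[2]+.0175
for b in blobs("side",s,"cap",(150,240,270,380),5): print(b,at_z("side",b[:2],z))
print(proj("side",[e[0],e[1],z]))
cv2.imwrite("pics/sc.png",cv2.resize(s[130:230,250:370],None,fx=6,fy=6,interpolation=cv2.INTER_CUBIC)[:,:,::-1])
```

```text
[ 0.6241 -0.0543  0.0582]
(np.float64(156.16), np.float64(372.56), 86) [ 0.4897 -0.2498  0.0757]
(np.float64(181.07), np.float64(299.53), 15) [ 0.6213 -0.047   0.0757]
(np.float64(203.6), np.float64(289.2), 5) [0.5984 0.0384 0.0757]
(np.float64(230.9), np.float64(326.87), 52) [0.4582 0.0609 0.0757]
[179.1177 300.1329]
```

View pics/sc.png

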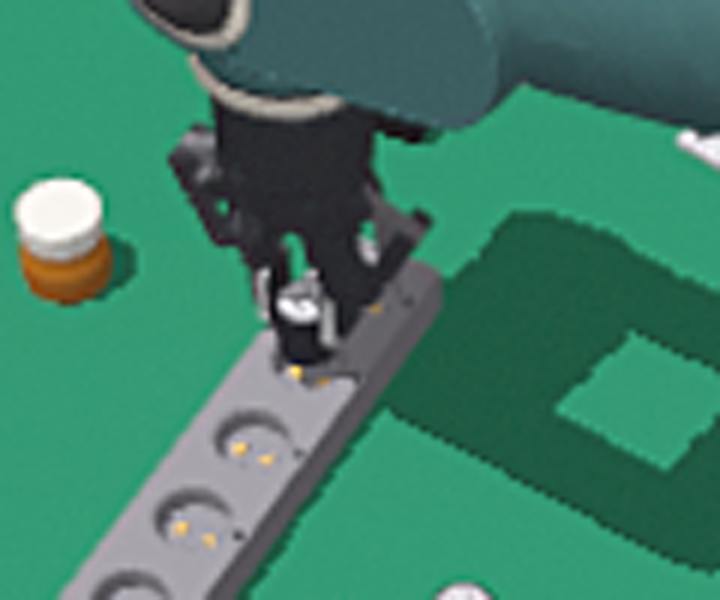

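>>> {"fn": "jog_arm", "kwargs": {"moves": [[0,0,-0.006,0,0,0,1],[0,0,-0.012,0,0,0,1],[0,0,-0.017,0,0,0,1],[0,0,-0.019,0,0,0,1],[0,0,-0.019,0,0,0,1]]}}

```text
t: 7.75
ee_pos: [0.6241, -0.0543, 0.0377]
ee_rot: [[0.997, 0.074, -0.001], [0.074, -0.997, 0.0], [-0.001, -0.0, -1.0]]
force: [-0.4, -0.5, 0.0]
grip_width: 0.0275
```

>>> {"fn": "jog_arm", "kwargs": {"moves": [[0,0,-0.004,0,0,0,1],[0,0,-0.006,0,0,0,1],[0,0,-0.006,0,0,0,1],[0,0,-0.006,0,0,0,0.1],[0,0,-0.006,0,0,0,-1],[0,0,-0.006,0,0,0,-1],[0,0,-0.006,0,0,0,-1],[0,0,-0.006,0,0,0,-1],[0,0,0.03,0,0,0,-1],[0,0,0.07,0,0,0,-1]]}}

```text
t: 8.75
ee_pos: [0.6234, -0.0542, 0.1077]
ee_rot: [[0.997, 0.074, -0.003], [0.074, -0.997, 0.0], [-0.003, -0.001, -1.0]]
force: [0.7, 0.6, 0.4]
grip_width: 0.0855
```

>>> {"fn": "jog_arm", "kwargs": {"moves": [[-0.05,0.05,0.02,0,0,0,-1],[-0.148,0.091,0.02,0,0,0,-1],[-0.148,0.091,0.02,0,0,0,-1],[-0.148,0.091,0.02,0,0,0,-1],[-0.148,0.091,0.02,0,0,0,-1],[-0.148,0.091,0.02,0,0,0,-1]]}}

```text
t: 9.35
ee_pos: [0.4765, 0.0368, 0.1287]
ee_rot: [[0.997, 0.075, 0.001], [0.075, -0.997, -0.0], [0.001, 0.0, -1.0]]
force: [0.4, -1.1, 0.5]
grip_width: 0.0854
```

```bash
python3 st.py d .035 .049
```

```text
t 9.45 ee [0.477  0.0364 0.1282] x [0.9973 0.0736 0.0002] F [-0.6195 -0.4411 -0.184 ] w 0.08536573662848473
top [159.3 305.1 920. ] 0.035 [0.6272 0.0147]
top [150.2 359.9  16. ] 0.035 [ 0.6474 -0.1255]
top [159.6 353.8  54. ] 0.035 [ 0.6235 -0.1091]
top [163.2 311.2  62. ] 0.035 [ 0.6167 -0.0006]
top [165.  361.4  19. ] 0.035 [ 0.609  -0.1278]
side [167.2 258.8  70. ] 0.035 [ 0.7824 -0.0546]
side [230.9 326.9  52. ] 0.035 [0.4734 0.0365]
side [249.2 313.2  73. ] 0.035 [0.4723 0.1082]
side [268.5 301.   60. ] 0.035 [0.4661 0.1766]
side [354.8 336.4  26. ] 0.035 [0.264  0.3261]
top [159.3 305.1 920. ] 0.049 [0.624  0.0145]
top [150.2 359.9  16. ] 0.049 [ 0.644  -0.1237]
top [159.6 353.8  54. ] 0.049 [ 0.6203 -0.1076]
top [163.2 311.2  62. ] 0.049 [ 0.6137 -0.0006]
top [165.  361.4  19. ] 0.049 [ 0.6061 -0.126 ]
side [167.2 258.8  70. ] 0.049 [ 0.7733 -0.0451]
side [230.9 326.9  52. ] 0.049 [0.4682 0.0449]
side [249.2 313.2  73. ] 0.049 [0.467  0.1157]
side [268.5 301.   60. ] 0.049 [0.461  0.1832]
side [354.8 336.4  26. ] 0.049 [0.2614 0.3309]
```

View pics/zd.png

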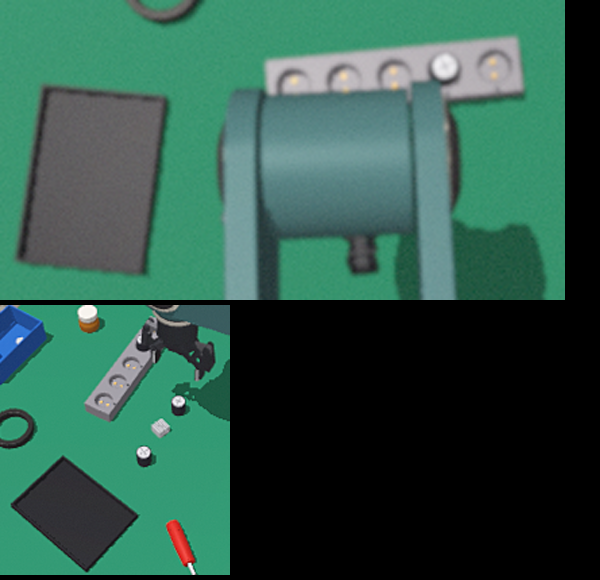

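>>> {"fn": "jog_arm", "kwargs": {"moves": [[-0.003,0.0003,-0.03,0,0,0,-1],[-0.003,0.0003,-0.06,0,0,0,-1],[-0.003,0.0003,-0.09,0,0,0,-1],[-0.003,0.0003,-0.105,0,0,0,-1],[-0.003,0.0003,-0.1107,0,0,0,-1],[-0.003,0.0003,-0.1107,0,0,0,-1],[-0.003,0.0003,-0.1107,0,0,0,-1]]}}

```text
t: 10.15
ee_pos: [0.4741, 0.0369, 0.0187]
ee_rot: [[0.997, 0.074, 0.001], [0.074, -0.997, -0.0], [0.001, 0.0, -1.0]]
force: [0.1, 0.3, 0.1]
grip_width: 0.0855
```

>>> {"fn": "jog_arm", "kwargs": {"moves": [[0,0,0,0,0,0,1],[0,0,0,0,0,0,1],[0,0,0,0,0,0,1],[0,0,0,0,0,0,1],[0,0,0,0,0,0,1],[0,0,0,0,0,0,1],[0,0,0,0,0,0,1]]}}

```text
t: 10.85
ee_pos: [0.4736, 0.037, 0.0181]
ee_rot: [[0.997, 0.074, 0.001], [0.074, -0.997, -0.0], [0.001, 0.0, -1.0]]
force: [-1.9, 0.0, 6.4]
grip_width: 0.0278
```

>>> {"fn": "jog_arm", "kwargs": {"moves": [[0,0,0.01,0,0,0,1],[0,0,0.04,0,0,0,1],[0,0,0.07,0,0,0,1],[0.03,0.004,0.075,0,0,0,1],[0.07,0.01,0.075,0,0,0,1],[0.11,0.016,0.075,0,0,0,1],[0.135,0.0205,0.075,0,0,0,1],[0.142,0.0205,0.075,0,0,0,1],[0.142,0.0205,0.075,0,0,0,1],[0.142,0.0205,0.06,0,0,0,1]]}}

```text
t: 11.85
ee_pos: [0.6156, 0.0574, 0.0791]
ee_rot: [[0.997, 0.074, 0.003], [0.074, -0.997, 0.0], [0.003, 0.0, -1.0]]
force: [0.5, 0.0, 0.0]
grip_width: 0.028
```

>>> {"fn": "jog_arm", "kwargs": {"moves": [[0,0,-0.02,0,0,0,1],[0,0,-0.025,0,0,0,1],[0,0,-0.025,0,0,0,1],[0,0,-0.025,0,0,0,1]]}}

```text
t: 12.25
ee_pos: [0.6153, 0.0574, 0.0531]
ee_rot: [[0.997, 0.074, 0.001], [0.074, -0.997, 0.0], [0.001, 0.0, -1.0]]
force: [-0.3, 0.2, 0.1]
grip_width: 0.0275
```

```bash
python3 st.py e .035 .049|head -12
```

```text
t 12.35 ee [0.6156 0.0575 0.0535] x [0.9973 0.0739 0.0013] F [-0.4084 -0.4202 -0.1586] w 0.027850434244726628
top [154.8 336.7 359. ] 0.035 [ 0.637 -0.066]
top [162.1 356.3 122. ] 0.035 [ 0.6168 -0.1152]
top [169.9 267.5 325. ] 0.035 [0.602  0.1107]
top [225.9 238.6  33. ] 0.035 [0.462  0.1837]
side [169.2 255.7  23. ] 0.035 [ 0.7853 -0.0427]
side [185.  300.4  44. ] 0.035 [ 0.6314 -0.0639]
side [208.5 279.3  16. ] 0.035 [0.6328 0.0436]
side [249.2 313.2  76. ] 0.035 [0.4721 0.1083]
side [268.5 300.9  61. ] 0.035 [0.4664 0.1766]
side [354.8 336.3  27. ] 0.035 [0.2643 0.3261]
top [154.8 336.7 359. ] 0.049 [ 0.6337 -0.0651]
```

View pics/ze.png

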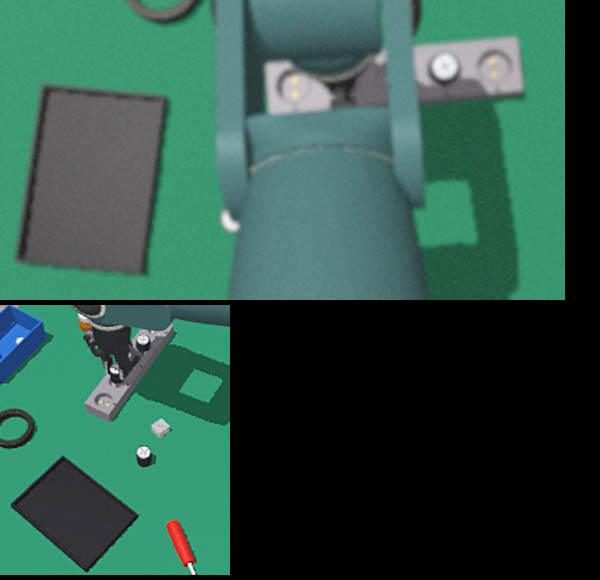

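>>> {"fn": "jog_arm", "kwargs": {"moves": [[0,0,-0.008,0,0,0,1],[0,0,-0.015,0,0,0,1],[0,0,-0.0205,0,0,0,1],[0,0,-0.0208,0,0,0,1],[0,0,-0.0208,0,0,0,1]]}}

```text
t: 12.85
ee_pos: [0.6154, 0.0575, 0.0321]
ee_rot: [[0.997, 0.074, 0.0], [0.074, -0.997, -0.0], [0.0, 0.0, -1.0]]
force: [-3.9, -0.5, 9.9]
grip_width: 0.0278
```

>>> {"fn": "jog_arm", "kwargs": {"moves": [[0,0,0,0,0,0,0.1],[0,0,0,0,0,0,-1],[0,0,0,0,0,0,-1],[0,0,0,0,0,0,-1],[0,0,0,0,0,0,-1],[0,0,0.03,0,0,0,-1],[0,0,0.08,0,0,0,-1],[-0.05,0.04,0.095,0,0,0,-1],[-0.09,0.07,0.095,0,0,0,-1],[-0.12,0.095,0.095,0,0,0,-1]]}}

```text
t: 13.85
ee_pos: [0.4976, 0.1502, 0.1272]
ee_rot: [[0.997, 0.073, 0.001], [0.073, -0.997, 0.0], [0.001, -0.0, -1.0]]
force: [0.4, 1.5, -0.3]
grip_width: 0.0856
```

```bash
python3 st.py f .035 .049|head -12
```

```text
t 13.95 ee [0.4957 0.1522 0.1271] x [0.997  0.0768 0.0005] F [-0.5803 -0.2667 -0.474 ] w 0.08546384663932946
top [ 162.5  304.2 1407. ] 0.035 [0.619  0.0173]
top [149.8 359.5  22. ] 0.035 [ 0.6487 -0.1246]
top [159.8 353.8  59. ] 0.035 [ 0.6229 -0.1091]
top [164.8 361.3  31. ] 0.035 [ 0.6095 -0.1276]
side [166.6 254.6  18. ] 0.035 [ 0.795  -0.0496]
side [174.  277.4 147. ] 0.035 [ 0.7165 -0.0626]
side [225.4 283.7  13. ] 0.035 [0.5868 0.0861]
side [268.5 301.   60. ] 0.035 [0.4661 0.1766]
side [354.8 336.3  27. ] 0.035 [0.2643 0.3261]
top [ 162.5  304.2 1407. ] 0.049 [0.616 0.017]
top [149.8 359.5  22. ] 0.049 [ 0.6452 -0.1228]
```

View pics/zf.png

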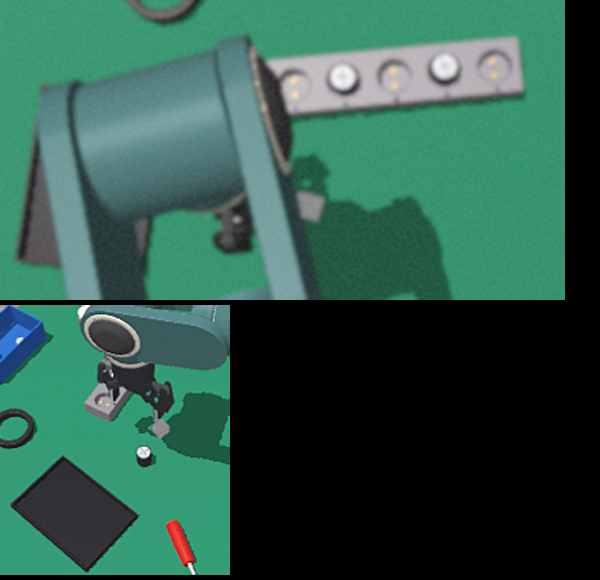

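>>> {"fn": "jog_arm", "kwargs": {"moves": [[-0.0292,0.0248,0,0,0,0,-1],[-0.0292,0.0248,0,0,0,0,-1],[-0.0292,0.0248,-0.03,0,0,0,-1],[-0.0292,0.0248,-0.06,0,0,0,-1],[-0.0292,0.0248,-0.09,0,0,0,-1],[-0.0292,0.0248,-0.105,0,0,0,-1],[-0.0292,0.0248,-0.109,0,0,0,-1],[-0.0292,0.0248,-0.109,0,0,0,-1],[-0.0292,0.0248,-0.109,0,0,0,-1]]}}

```text
t: 14.85
ee_pos: [0.4704, 0.1746, 0.019]
ee_rot: [[0.997, 0.074, 0.002], [0.074, -0.997, 0.001], [0.002, -0.0, -1.0]]
force: [-0.8, 0.7, 0.0]
grip_width: 0.0853
```

>>> {"fn": "jog_arm", "kwargs": {"moves": [[-0.0038,0.0024,-0.001,0,0,0,-1],[-0.0038,0.0024,-0.001,0,0,0,-1],[-0.0038,0.0024,-0.001,0,0,0,1],[-0.0038,0.0024,-0.001,0,0,0,1],[-0.0038,0.0024,-0.001,0,0,0,1],[-0.0038,0.0024,-0.001,0,0,0,1],[-0.0038,0.0024,-0.001,0,0,0,1],[-0.0038,0.0024,-0.001,0,0,0,1],[-0.0038,0.0024,-0.001,0,0,0,1],[-0.0038,0.0024,-0.001,0,0,0,1]]}}

```text
t: 15.85
ee_pos: [0.466, 0.1769, 0.017]
ee_rot: [[0.997, 0.074, 0.0], [0.074, -0.997, 0.0], [0.0, -0.0, -1.0]]
force: [-1.7, 0.3, 5.5]
grip_width: 0.0277
```

>>> {"fn": "jog_arm", "kwargs": {"moves": [[0,0,0.01,0,0,0,1],[0,0,0.04,0,0,0,1],[0,0,0.07,0,0,0,1],[0.035,-0.015,0.075,0,0,0,1],[0.07,-0.03,0.075,0,0,0,1],[0.105,-0.045,0.075,0,0,0,1],[0.135,-0.06,0.075,0,0,0,1],[0.1457,-0.0635,0.075,0,0,0,1],[0.1457,-0.0635,0.075,0,0,0,1],[0.1457,-0.0635,0.05,0,0,0,1]]}}

```text
t: 16.85
ee_pos: [0.6125, 0.1139, 0.0696]
ee_rot: [[0.997, 0.074, 0.004], [0.074, -0.997, 0.001], [0.004, -0.0, -1.0]]
force: [0.4, 0.4, -0.6]
grip_width: 0.0275
```

>>> {"fn": "jog_arm", "kwargs": {"moves": [[0,0,-0.01,0,0,0,1],[0,0,-0.015,0,0,0,1],[0,0,-0.015,0,0,0,1]]}}

```text
t: 17.15
ee_pos: [0.6108, 0.1137, 0.0514]
ee_rot: [[0.997, 0.074, -0.001], [0.074, -0.997, -0.0], [-0.001, -0.0, -1.0]]
force: [0.6, -0.5, 0.0]
grip_width: 0.0278
```

```bash
python3 st.py g .035 .049|head -12
```

```text
t 17.25 ee [0.6116 0.1137 0.0525] x [0.9972 0.0742 0.0008] F [ 0.2845  0.7252 -0.112 ] w 0.027728968050193457
top [157.8 331.3 801. ] 0.035 [ 0.6295 -0.0521]
top [163.7 311.1  76. ] 0.035 [ 0.6155 -0.0002]
top [168.7 328.7  18. ] 0.035 [ 0.6013 -0.0445]
side [171.6 257.9  37. ] 0.035 [ 0.7733 -0.0383]
side [203.8 283.5  12. ] 0.035 [0.6327 0.0226]
side [222.6 268.5  17. ] 0.035 [0.6291 0.1015]
side [249.8 313.1  67. ] 0.035 [0.4715 0.11  ]
side [354.8 336.3  27. ] 0.035 [0.2643 0.3261]
top [157.8 331.3 801. ] 0.049 [ 0.6263 -0.0514]
top [163.7 311.1  76. ] 0.049 [ 0.6125 -0.0002]
top [168.7 328.7  18. ] 0.049 [ 0.5985 -0.0439]
```

View pics/zg.png

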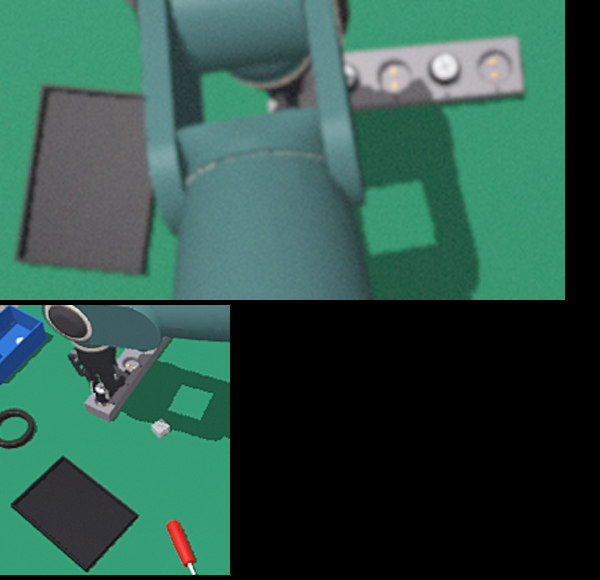

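>>> {"fn": "jog_arm", "kwargs": {"moves": [[0,0,-0.008,0,0,0,1],[0,0,-0.015,0,0,0,1],[0,0,-0.0205,0,0,0,1],[0,0,-0.0208,0,0,0,1],[0,0,-0.0208,0,0,0,1]]}}

```text
t: 17.75
ee_pos: [0.6116, 0.1134, 0.031]
ee_rot: [[0.997, 0.074, 0.0], [0.074, -0.997, 0.0], [0.0, -0.0, -1.0]]
force: [-2.0, -1.0, 6.1]
grip_width: 0.0277
```

>>> {"fn": "jog_arm", "kwargs": {"moves": [[0,0,0,0,0,0,0.1],[0,0,0,0,0,0,-1],[0,0,0,0,0,0,-1],[0,0,0,0,0,0,-1],[0,0,0,0,0,0,-1],[0,0,0.03,0,0,0,-1],[0,0,0.08,0,0,0,-1],[-0.01,-0.04,0.12,0,0,0,-1],[-0.02,-0.07,0.16,0,0,0,-1],[-0.03,-0.1,0.19,0,0,0,-1]]}}

```text
t: 18.75
ee_pos: [0.5814, 0.0139, 0.2214]
ee_rot: [[0.997, 0.075, 0.001], [0.075, -0.997, -0.0], [0.001, 0.0, -1.0]]
force: [0.6, 0.2, 0.2]
grip_width: 0.0856
```

>>> {"fn": "jog_arm", "kwargs": {"moves": [[-0.03,-0.045,0,0,0,0,-1],[-0.12,-0.33,0,0,0,0,-1],[-0.12,-0.33,0,0,0,0,1],[-0.12,-0.33,0,0,0,0,1],[-0.12,-0.33,0,0,0,0,1],[-0.12,-0.33,0,0,0,0,1],[-0.12,-0.33,0,0,0,0,1],[-0.12,-0.33,0,0,0,0,1],[-0.12,-0.33,0,0,0,0,1]]}}

```text
t: 19.65
ee_pos: [0.4614, -0.3163, 0.2193]
ee_rot: [[0.997, 0.072, -0.0], [0.072, -0.997, 0.0], [-0.0, -0.0, -1.0]]
force: [0.9, -0.2, -0.3]
grip_width: -0.0001
```

```bash
python3 st.py h .049|head -22
```

```text
t 19.75 ee [ 0.4622 -0.3147  0.2194] x [0.9972 0.0743 0.0001] F [ 0.7733 -0.7893 -0.6831] w 0.00016645724460473982
top [ 162.7  300.4 1421. ] 0.049 [0.6156 0.0265]
top [159.8 353.4  39. ] 0.049 [ 0.6198 -0.1065]
top [218.5 272.9 111. ] 0.049 [0.4772 0.0968]
side [167.2 258.8  70. ] 0.049 [ 0.7733 -0.0451]
side [185.  300.4  44. ] 0.049 [ 0.6242 -0.0542]
side [210.5 280.9  51. ] 0.049 [0.6175 0.0552]
side [225.1 270.6  51. ] 0.049 [0.6119 0.1128]
side [249.2 313.2  73. ] 0.049 [0.467  0.1157]
side [354.8 336.3  27. ] 0.049 [0.2616 0.3309]
```

View pics/zh.png

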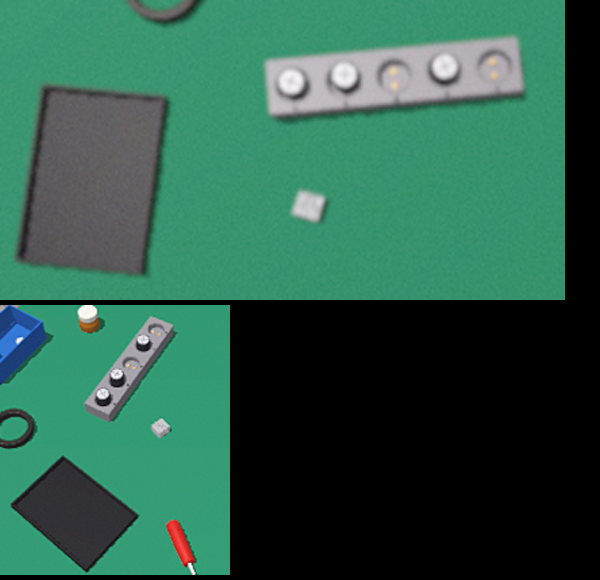

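View pics/sh.png

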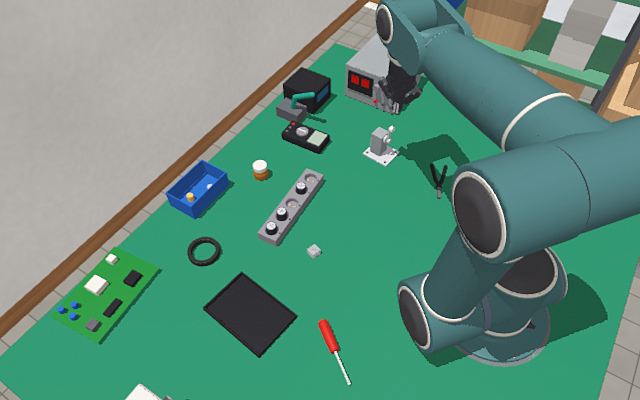

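Run:
```python
from m import *
t=cv2.imread("pics/th.png"); s=cv2.imread("pics/sh.png")
a=cv2.resize(t[145:185,250:370],None,fx=6.5,fy=6.5,interpolation=cv2.INTER_CUBIC)
b=cv2.resize(s[170:246,255:330],None,fx=4.2,fy=4.2,interpolation=cv2.INTER_CUBIC)
o=np.zeros((590,790,3),np.uint8); o[:a.shape[0],:a.shape[1]]=a; o[265:265+b.shape[0],:b.shape[1]]=b
cv2.imwrite("pics/zh2.png",o)
tt=t[:,:,::-1]
np.set_printoptions(precision=4,suppress=True)
g=cv2.cvtColor(t,cv2.COLOR_BGR2HSV); 
for p in [(.6117,.1134),(.6156,.0575),(.624,-.0543)]:
    r,c=proj("top",[*p,.049]); r0,c0=int(round(r)),int(round(c))
    w=g[r0-8:r0+9,c0-8:c0+9,2]; m=(w>200); ys,xs=np.nonzero(m); print(p,m.sum(),at_z("top",(r0-8+ys.mean(),c0-8+xs.mean()),.049)[:2], ys.min(),ys.max(),xs.min(),xs.max())
```

```text
(0.6117, 0.1134) 84 [0.6128 0.1137] 3 12 3 12
(0.6156, 0.0575) 83 [0.619  0.0559] 2 11 4 13
(0.624, -0.0543) 76 [ 0.6257 -0.0539] 2 11 3 12
```

View pics/zh2.png

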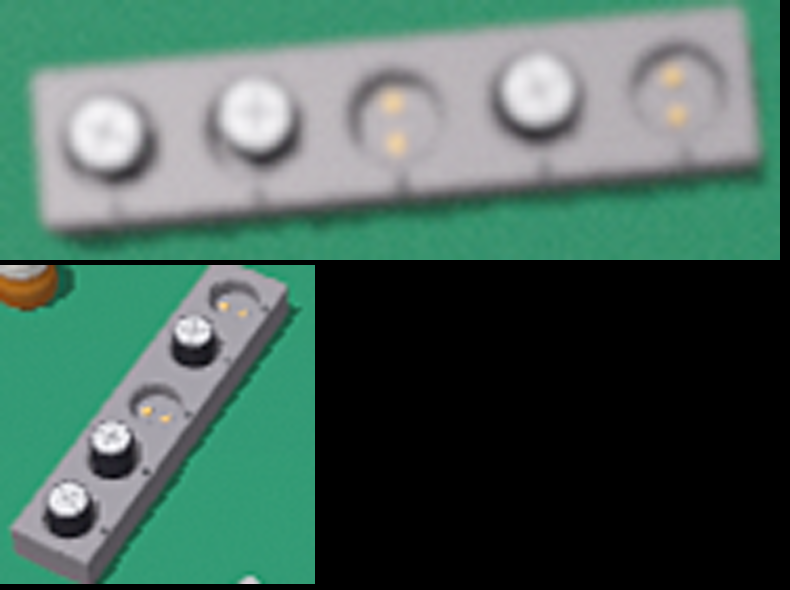

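>>> {"fn": "jog_arm", "kwargs": {"moves": [[0.017,0.0147,0,0,0,0,1],[0.017,0.0147,0,0,0,0,1],[0.017,0.0147,-0.04,0,0,0,1],[0.017,0.0147,-0.08,0,0,0,1],[0.017,0.0147,-0.111,0,0,0,1],[0.017,0.0147,-0.111,0,0,0,1],[0.017,0.0147,-0.111,0,0,0,1]]}}

```text
t: 20.45
ee_pos: [0.4793, -0.3002, 0.1095]
ee_rot: [[0.997, 0.075, 0.0], [0.075, -0.997, -0.0], [0.0, 0.0, -1.0]]
force: [-0.0, -0.9, 0.3]
grip_width: -0.0
```

Run:
```python
from h import *
s=snap("side","s_l.png");t=snap("top","t_l.png")
print(env.state()["ee_pos"])
for z in(.12,.124): print(at_z("top",(210.5,462.7),z),at_z("side",(128.6,391.8),z))
c=np.hstack([cv2.resize(t[160:250,400:490],None,fx=4.4,fy=4.4),cv2.resize(s[90:180,340:430],None,fx=4.4,fy=4.4)])
cv2.imwrite("pics/l.png",c[:,:,::-1])
```

```text
[ 0.47980995 -0.30090152  0.11089715]
[ 0.47997754 -0.34402751  0.12      ] [ 0.47874289 -0.34460523  0.12      ]
[ 0.47964019 -0.34251189  0.124     ] [ 0.47710195 -0.34054895  0.124     ]
```

View pics/l.png

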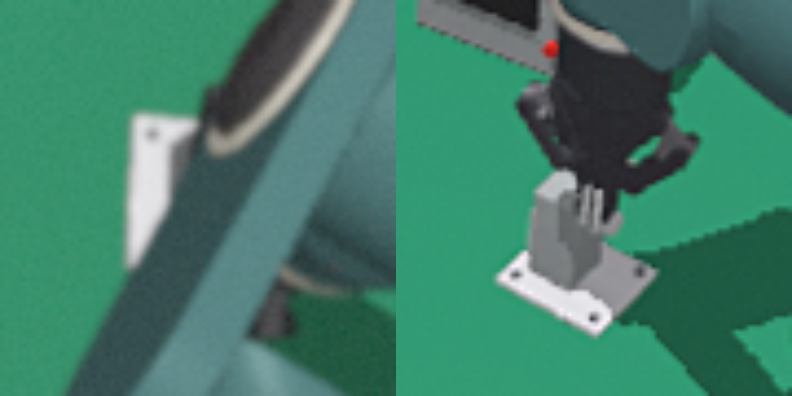

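>>> {"fn": "jog_arm", "kwargs": {"moves": [[0,-0.01,-0.003,0,0,0,1],[0,-0.02,-0.003,0,0,0,1],[0,-0.027,-0.003,0,0,0,1],[-0.001,-0.034,-0.003,0,0,0,1],[-0.001,-0.04,-0.003,0,0,0,1],[-0.002,-0.046,-0.003,0,0,0,1],[-0.002,-0.052,-0.003,0,0,0,1],[-0.002,-0.052,-0.003,0,0,0,1],[-0.002,-0.052,-0.003,0,0,0,1]]}}

```text
t: 21.45
ee_pos: [0.4768, -0.3525, 0.105]
ee_rot: [[0.997, 0.074, -0.0], [0.074, -0.997, 0.001], [-0.0, -0.001, -1.0]]
force: [0.6, 6.2, -1.3]
grip_width: 0.0004
```

Run:
```python
from h import *
s=snap("side","s_l2.png");t=snap("top","t_l2.png")
st=env.state();print(st["ee_pos"],st["force"])
c=np.hstack([cv2.resize(t[160:250,400:490],None,fx=4.4,fy=4.4),cv2.resize(s[90:180,340:430],None,fx=4.4,fy=4.4)])
cv2.imwrite("pics/l2.png",c[:,:,::-1])
for a in (0,.3,.5,.6,.7): print(a,proj("side",[.478-.003*a,-.343-.052*np.sin(a),.072+.052*np.cos(a)]))
```

```text
[ 0.47683799 -0.35245366  0.10510113] [ 0.35767111  5.35271339 -2.94055725]
0 [128.0262856  391.91185882]
0.3 [125.791724   394.41542661]
0.5 [125.04695263 395.87375753]
0.6 [124.90991931 396.51954661]
0.7 [124.93095973 397.1023845 ]
```

View pics/l2.png

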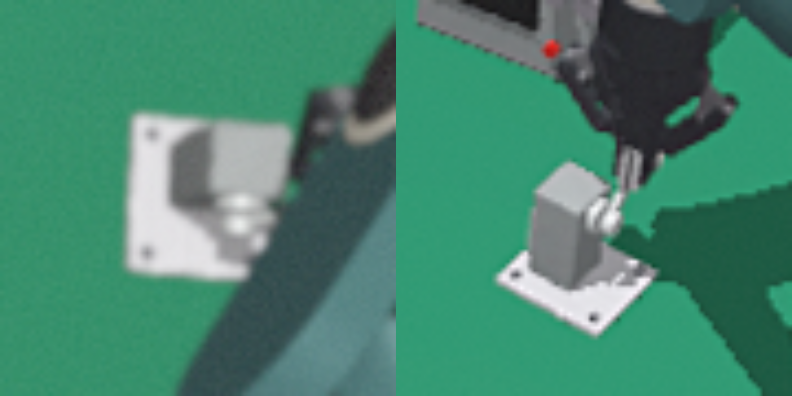

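>>> {"fn": "jog_arm", "kwargs": {"moves": [[0,0,0,0,0,0,1],[0,0,0,0,0,0,1],[0,0,0,0,0,0,1],[0,0,0,0,0,0,1],[0,0,0,0,0,0,1],[0,0,0,0,0,0,1],[0,0,0,0,0,0,1],[0,0,0,0,0,0,1],[0,0,0,0,0,0,1],[0,0,0,0,0,0,1]]}}

```text
t: 22.55
ee_pos: [0.4768, -0.3524, 0.1051]
ee_rot: [[0.997, 0.074, -0.0], [0.074, -0.997, 0.001], [-0.0, -0.001, -1.0]]
force: [0.9, 5.2, -1.9]
grip_width: 0.0001
```

>>> {"fn": "jog_arm", "kwargs": {"moves": [[0,0,0,0,0,0,1],[0,0,0,0,0,0,1],[0,0,0,0,0,0,1],[0,0,0,0,0,0,1],[0,0,0,0,0,0,1],[0,0,0,0,0,0,1],[0,0,0,0,0,0,1]]}}

```text
t: 23.25
ee_pos: [0.4769, -0.3524, 0.1051]
ee_rot: [[0.997, 0.074, -0.0], [0.074, -0.997, 0.001], [-0.0, -0.001, -1.0]]
force: [1.2, 6.1, -2.5]
grip_width: 0.0002
```

Run:
```python
from h import *
t=snap("top","t_l3.png"); s=snap("side","s_l3.png"); print(env.state()["force"])
for d in env.spot_point("side","roller")[:3]: print(d["p"],d["location"])
cv2.imwrite("pics/l3.png",cv2.resize(s[100:160,365:425],None,fx=9,fy=9,interpolation=cv2.INTER_CUBIC)[:,:,::-1])
for y,z in((-.343,.072),(-.343,.124)): print(proj("side",[.478,y,z]))
for a in(.5,.6,.7,.8,.9): print(a,[np.round((proj("side",[.478,-.343-.052*np.sin(a),.072+.052*np.cos(a)])-[100,365])*9)[::-1]])
```

```text
[ 0.5659237   5.89783929 -2.41285086]
0.57 [126.2, 399.8]
[140.29265878 390.13582741]
[128.0262856  391.91185882]
0.5 [array([274., 224.])]
0.6 [array([279., 222.])]
0.7 [array([283., 222.])]
0.8 [array([287., 223.])]
0.9 [array([291., 226.])]
```

View pics/l3.png

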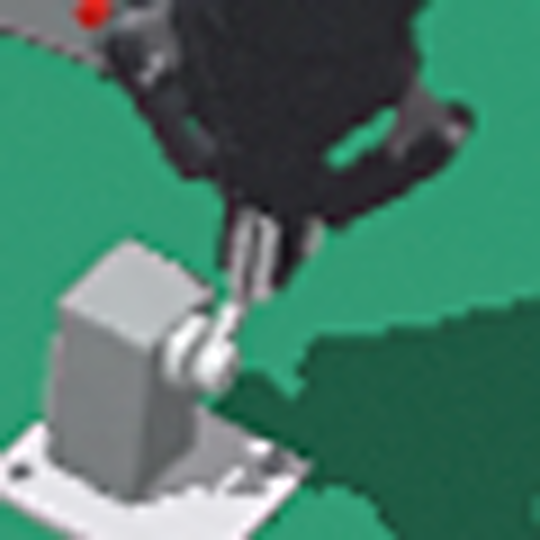

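>>> {"fn": "jog_arm", "kwargs": {"moves": [[0,0.01,0,0,0,0,1],[0,0.02,0,0,0,0,1],[0,0.03,0,0,0,0,1],[0,0.045,0,0,0,0,1],[0,0.06,0,0,0,0,1],[0,0.075,0,0,0,0,1],[0,0.085,0.05,0,0,0,1],[0,0.085,0.09,0,0,0,1],[0,0.085,0.09,0,0,0,-1],[0,0.085,0.09,0,0,0,-1]]}}

```text
t: 24.4
ee_pos: [0.4772, -0.267, 0.1964]
ee_rot: [[0.997, 0.074, 0.002], [0.074, -0.997, -0.001], [0.002, 0.001, -1.0]]
force: [0.8, 0.7, -1.3]
grip_width: 0.0282
```

```bash
python3 st.py i .049|head -22
python3 - <<'E'
import cv2
s=cv2.imread("pics/si.png"); cv2.imwrite("pics/l4.png",cv2.resize(s[100:260,250:425],None,fx=3.6,fy=3.6,interpolation=cv2.INTER_CUBIC))
E
```

```text
t 24.5 ee [ 0.4766 -0.267   0.1944] x [ 0.9972  0.0742 -0.0011] F [ 0.0102  0.4874 -0.2648] w 0.04318848806823209
top [ 162.5  302.9 1569. ] 0.049 [0.6159 0.0202]
top [149.9 359.6  23. ] 0.049 [ 0.6448 -0.1231]
top [164.8 361.3  28. ] 0.049 [ 0.6067 -0.1259]
top [218.5 273.  114. ] 0.049 [0.4772 0.0965]
side [167.2 258.8  70. ] 0.049 [ 0.7733 -0.0451]
side [185.  300.4  44. ] 0.049 [ 0.6242 -0.0542]
side [210.5 280.9  51. ] 0.049 [0.6175 0.0552]
side [225.1 270.6  51. ] 0.049 [0.6119 0.1128]
side [249.2 313.2  73. ] 0.049 [0.467  0.1157]
side [354.8 336.3  27. ] 0.049 [0.2616 0.3309]
```

View pics/l4.png

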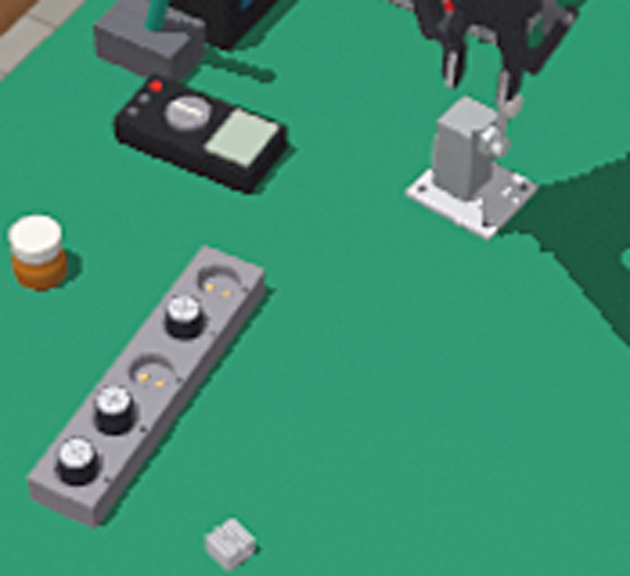

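View pics/ti.png

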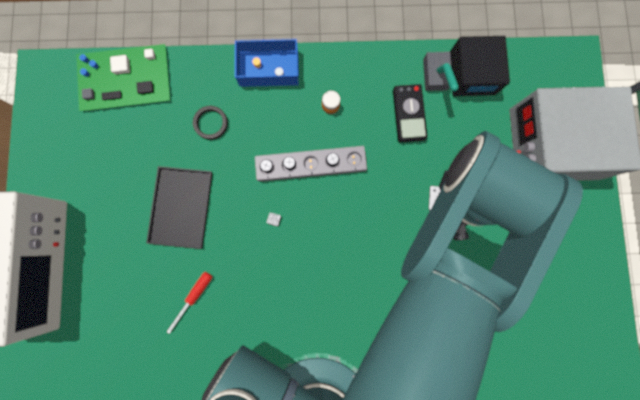

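>>> {"fn": "jog_arm", "kwargs": {"moves": [[0.02,0.05,0,0,0,0,-1],[0.136,0.38,-0.05,0,0,0,-1],[0.136,0.38,-0.05,0,0,0,-1],[0.136,0.38,-0.05,0,0,0,-1],[0.136,0.38,-0.05,0,0,0,-1],[0.136,0.38,-0.05,0,0,0,-1],[0.136,0.38,-0.05,0,0,0,-1],[0.136,0.38,-0.05,0,0,0,-1],[0.136,0.38,-0.05,0,0,0,-1],[0.136,0.38,-0.05,0,0,0,-1]]}}

```text
t: 25.5
ee_pos: [0.6123, 0.1136, 0.1434]
ee_rot: [[0.997, 0.076, -0.003], [0.076, -0.997, -0.001], [-0.003, 0.0, -1.0]]
force: [-0.8, -0.6, -0.7]
grip_width: 0.0857
```

```bash
python3 st.py j .049|grep -E "^t |side"
```

```text
t 25.6 ee [0.6124 0.1116 0.1447] x [ 0.9973  0.0737 -0.0013] F [-0.2134 -0.3709 -0.6751] w 0.08550392424106416
side [185.  300.4  44. ] 0.049 [ 0.6242 -0.0542]
side [225.1 270.6  51. ] 0.049 [0.6119 0.1128]
side [249.2 313.2  75. ] 0.049 [0.467  0.1157]
side [354.8 336.3  27. ] 0.049 [0.2616 0.3309]
```

Now down to 0.033 and close.

>>> {"fn": "jog_arm", "kwargs": {"moves": [[0,0.0015,-0.03,0,0,0,-1],[0,0.0015,-0.06,0,0,0,-1],[0,0.0015,-0.09,0,0,0,-1],[0,0.0015,-0.105,0,0,0,-1],[0,0.0015,-0.1117,0,0,0,-1],[0,0.0015,-0.1117,0,0,0,-1],[0,0.0015,-0.1117,0,0,0,-1]]}}

```text
t: 26.3
ee_pos: [0.6136, 0.1136, 0.0353]
ee_rot: [[0.997, 0.074, 0.002], [0.074, -0.997, 0.0], [0.002, -0.0, -1.0]]
force: [-0.2, -0.1, 1.2]
grip_width: 0.0855
```

>>> {"fn": "jog_arm", "kwargs": {"moves": [[0,0,0,0,0,0,1],[0,0,0,0,0,0,1],[0,0,0,0,0,0,1],[0,0,0,0,0,0,1],[0,0,0,0,0,0,1],[0,0,0,0,0,0,1],[0,0,0,0,0,0,1],[0,0,0,0,0,0,1]]}}

```text
t: 27.1
ee_pos: [0.6132, 0.1139, 0.0344]
ee_rot: [[0.997, 0.074, 0.001], [0.074, -0.997, 0.0], [0.001, -0.0, -1.0]]
force: [-0.9, 0.9, 6.0]
grip_width: 0.0276
```

>>> {"fn": "jog_arm", "kwargs": {"moves": [[0,0,0.01,0,0,0,1],[0,0,0.04,0,0,0,1],[0,0,0.07,0,0,0,1],[-0.013,0.037,0.07,0,0,0,1],[-0.026,0.074,0.07,0,0,0,1],[-0.04,0.111,0.07,0,0,0,1],[-0.053,0.149,0.07,0,0,0,1],[-0.066,0.187,0.07,0,0,0,1],[-0.08,0.225,0.07,0,0,0,1],[-0.09,0.255,0.06,0,0,0,1]]}}

```text
t: 28.1
ee_pos: [0.5223, 0.3711, 0.0956]
ee_rot: [[0.997, 0.075, 0.002], [0.075, -0.997, 0.001], [0.002, -0.001, -1.0]]
force: [0.4, -1.4, -0.7]
grip_width: 0.0273
```

```bash
python3 st.py k .049|grep -E "^t "
```

```text
t 28.2 ee [0.521  0.3717 0.093 ] x [ 0.997   0.077  -0.0015] F [-0.5726 -1.3222 -0.6987] w 0.027705235415747414
```

View pics/zk.png

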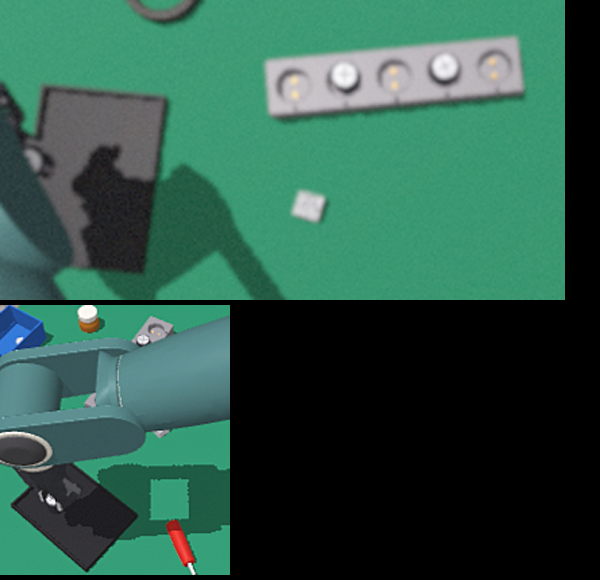

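>>> {"fn": "jog_arm", "kwargs": {"moves": [[-0.003,0.008,-0.01,0,0,0,1],[-0.003,0.008,-0.03,0,0,0,1],[-0.003,0.008,-0.05,0,0,0,1],[-0.003,0.008,-0.06,0,0,0,1],[-0.003,0.008,-0.064,0,0,0,1],[-0.003,0.008,-0.064,0,0,0,1]]}}

```text
t: 28.8
ee_pos: [0.5201, 0.3765, 0.0297]
ee_rot: [[0.997, 0.073, -0.0], [0.073, -0.997, -0.0], [-0.0, 0.0, -1.0]]
force: [0.4, -0.2, -1.1]
grip_width: 0.0279
```

>>> {"fn": "jog_arm", "kwargs": {"moves": [[0,0.0,-0.003,0,0,0,1],[0,0,-0.0048,0,0,0,1],[0,0,-0.0048,0,0,0,1]]}}

```text
t: 29.1
ee_pos: [0.52, 0.3769, 0.0252]
ee_rot: [[0.997, 0.074, 0.0], [0.074, -0.997, 0.0], [0.0, -0.0, -1.0]]
force: [0.3, -0.3, -0.3]
grip_width: 0.0276
```

>>> {"fn": "jog_arm", "kwargs": {"moves": [[0,0,-0.0005,0,0,0,1],[0,0,-0.0008,0,0,0,1],[0,0,-0.0008,0,0,0,1]]}}

```text
t: 29.4
ee_pos: [0.52, 0.3769, 0.0244]
ee_rot: [[0.997, 0.074, 0.0], [0.074, -0.997, 0.0], [0.0, -0.0, -1.0]]
force: [-0.2, -1.1, 1.5]
grip_width: 0.0278
```

>>> {"fn": "jog_arm", "kwargs": {"moves": [[0,0,0,0,0,0,0.1],[0,0,0,0,0,0,-1],[0,0,0,0,0,0,-1],[0,0,0,0,0,0,-1],[0,0,0,0,0,0,-1],[0,0,0.03,0,0,0,-1],[0,0,0.08,0,0,0,-1],[0.01,-0.03,0.11,0,0,0,-1],[0.024,-0.08,0.12,0,0,0,-1],[0.039,-0.128,0.12,0,0,0,-1]]}}

```text
t: 30.4
ee_pos: [0.5586, 0.2511, 0.1466]
ee_rot: [[0.997, 0.076, 0.003], [0.076, -0.997, 0.001], [0.003, -0.001, -1.0]]
force: [1.2, -0.1, -0.1]
grip_width: 0.0855
```

>>> {"fn": "jog_arm", "kwargs": {"moves": [[0.015,-0.049,0,0,0,0,-1],[0.059,-0.193,0,0,0,0,-1],[0.059,-0.193,0,0,0,0,-1],[0.059,-0.193,0,0,0,0,-1],[0.059,-0.193,0,0,0,0,-1],[0.059,-0.193,0,0,0,0,-1],[0.059,-0.193,0,0,0,0,-1]]}}

```text
t: 31.1
ee_pos: [0.6168, 0.0595, 0.1441]
ee_rot: [[0.997, 0.074, -0.0], [0.074, -0.997, 0.0], [-0.0, -0.0, -1.0]]
force: [-0.0, 0.1, 0.4]
grip_width: 0.0852
```

```bash
python3 st.py n .039 .049|grep -E "^t |side"
```

```text
t 31.2 ee [0.6167 0.06   0.1441] x [ 0.9972  0.0754 -0.    ] F [0.4432 0.6356 0.4091] w 0.08577917150963651
side [185.8 302.   21. ] 0.039 [ 0.6237 -0.0612]
side [210.5 280.9  50. ] 0.039 [0.6224 0.0495]
side [249.2 313.3  74. ] 0.039 [0.4706 0.1102]
side [316.3 237.6  77. ] 0.039 [0.5202 0.3763]
side [354.8 336.3  27. ] 0.039 [0.2635 0.3275]
side [185.8 302.   21. ] 0.049 [ 0.6186 -0.0543]
side [210.5 280.9  50. ] 0.049 [0.6173 0.0554]
side [249.2 313.3  74. ] 0.049 [0.4669 0.1156]
side [316.3 237.6  77. ] 0.049 [0.5161 0.3793]
side [354.8 336.3  27. ] 0.049 [0.2616 0.3309]
```

View pics/zn.png

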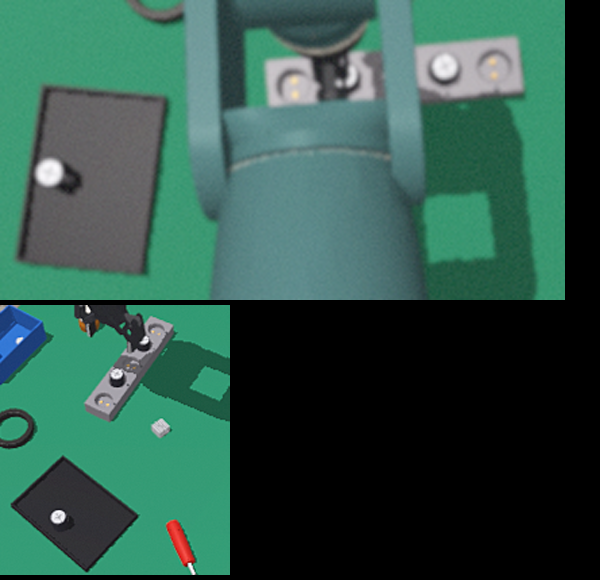

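>>> {"fn": "jog_arm", "kwargs": {"moves": [[0.001,-0.0044,0,0,0,0,-1],[0.001,-0.0044,-0.03,0,0,0,-1],[0.001,-0.0044,-0.06,0,0,0,-1],[0.001,-0.0044,-0.09,0,0,0,-1],[0.001,-0.0044,-0.105,0,0,0,-1],[0.001,-0.0044,-0.11,0,0,0,-1],[0.001,-0.0044,-0.11,0,0,0,-1],[0.001,-0.0044,-0.11,0,0,0,-1]]}}

```text
t: 32.0
ee_pos: [0.6188, 0.0545, 0.0357]
ee_rot: [[0.997, 0.074, 0.002], [0.074, -0.997, 0.0], [0.002, 0.0, -1.0]]
force: [-0.4, -0.3, -0.2]
grip_width: 0.0856
```

>>> {"fn": "jog_arm", "kwargs": {"moves": [[0,0,0,0,0,0,1],[0,0,0,0,0,0,1],[0,0,0,0,0,0,1],[0,0,0,0,0,0,1],[0,0,0,0,0,0,1],[0,0,0,0,0,0,1],[0,0,0,0,0,0,1],[0,0,0,0,0,0,1]]}}

```text
t: 32.8
ee_pos: [0.618, 0.0544, 0.0347]
ee_rot: [[0.997, 0.074, 0.0], [0.074, -0.997, 0.0], [0.0, -0.0, -1.0]]
force: [-3.8, -0.1, 6.5]
grip_width: 0.0278
```

>>> {"fn": "jog_arm", "kwargs": {"moves": [[0,0,0.01,0,0,0,1],[0,0,0.04,0,0,0,1],[0,0,0.07,0,0,0,1],[-0.013,0.037,0.07,0,0,0,1],[-0.027,0.074,0.07,0,0,0,1],[-0.041,0.111,0.07,0,0,0,1],[-0.055,0.149,0.07,0,0,0,1],[-0.069,0.187,0.07,0,0,0,1],[-0.083,0.225,0.07,0,0,0,1],[-0.095,0.257,0.07,0,0,0,1]]}}

```text
t: 33.8
ee_pos: [0.5221, 0.3132, 0.1049]
ee_rot: [[0.997, 0.074, 0.001], [0.074, -0.997, 0.0], [0.001, -0.0, -1.0]]
force: [1.3, 1.0, -0.9]
grip_width: 0.0277
```

>>> {"fn": "jog_arm", "kwargs": {"moves": [[-0.009,0.0236,0,0,0,0,1],[-0.009,0.0236,0,0,0,0,1],[-0.009,0.0236,-0.03,0,0,0,1],[-0.009,0.0236,-0.06,0,0,0,1],[-0.009,0.0236,-0.075,0,0,0,1],[-0.009,0.0236,-0.075,0,0,0,1],[-0.009,0.0236,-0.075,0,0,0,1]]}}

```text
t: 34.5
ee_pos: [0.5146, 0.335, 0.0303]
ee_rot: [[0.997, 0.074, 0.001], [0.074, -0.997, 0.0], [0.001, -0.0, -1.0]]
force: [0.1, 0.2, -0.2]
grip_width: 0.0274
```

>>> {"fn": "jog_arm", "kwargs": {"moves": [[0,0,-0.003,0,0,0,1],[0,0,-0.0055,0,0,0,1],[0,0,-0.0057,0,0,0,1],[0,0,-0.0057,0,0,0,1]]}}

```text
t: 34.9
ee_pos: [0.5146, 0.3353, 0.0247]
ee_rot: [[0.997, 0.074, 0.002], [0.074, -0.997, 0.001], [0.002, -0.001, -1.0]]
force: [-0.1, -1.1, 5.4]
grip_width: 0.0274
```

>>> {"fn": "jog_arm", "kwargs": {"moves": [[0,0,0,0,0,0,0.1],[0,0,0,0,0,0,-1],[0,0,0,0,0,0,-1],[0,0,0,0,0,0,-1],[0,0,0,0,0,0,-1],[0,0,0.03,0,0,0,-1],[0,0,0.08,0,0,0,-1],[0.01,-0.03,0.11,0,0,0,-1],[0.024,-0.08,0.12,0,0,0,-1],[0.036,-0.128,0.12,0,0,0,-1]]}}

```text
t: 35.9
ee_pos: [0.5502, 0.2085, 0.1458]
ee_rot: [[0.997, 0.076, 0.003], [0.076, -0.997, 0.001], [0.003, -0.001, -1.0]]
force: [0.4, 0.2, 0.2]
grip_width: 0.0853
```

>>> {"fn": "jog_arm", "kwargs": {"moves": [[0.014,-0.048,0,0,0,0,-1],[0.0744,-0.2613,0,0,0,0,-1],[0.0744,-0.2613,0,0,0,0,-1],[0.0744,-0.2613,0,0,0,0,-1],[0.0744,-0.2613,0,0,0,0,-1],[0.0744,-0.2613,0,0,0,0,-1],[0.0744,-0.2613,0,0,0,0,-1],[0.0744,-0.2613,0,0,0,0,-1]]}}

```text
t: 36.7
ee_pos: [0.6237, -0.0522, 0.1432]
ee_rot: [[0.997, 0.073, -0.0], [0.073, -0.997, 0.0], [-0.0, -0.0, -1.0]]
force: [0.4, 0.1, 1.0]
grip_width: 0.0853
```

```bash
python3 st.py o .039 .049
```

```text
t 36.8 ee [ 0.6237 -0.0512  0.1434] x [ 0.9972  0.0747 -0.    ] F [ 0.1209 -0.688   0.9514] w 0.08490756193289756
top [150.9 361.4  21. ] 0.039 [ 0.6446 -0.1287]
top [155.8 319.5 139. ] 0.039 [ 0.6346 -0.0221]
top [166.1 271.6 552. ] 0.039 [0.6108 0.0997]
top [159.9 328.9  15. ] 0.039 [ 0.6233 -0.0455]
top [162.1 312.   43. ] 0.039 [ 0.6186 -0.0025]
top [204.2 161.   98. ] 0.039 [0.5204 0.3769]
top [206.  176.9  97. ] 0.039 [0.5149 0.337 ]
top [218.6 273.  117. ] 0.039 [0.4779 0.0976]
side [167.2 258.8  69. ] 0.039 [ 0.7796 -0.0521]
side [185.  300.4  44. ] 0.039 [ 0.6293 -0.0611]
side [249.2 313.2  73. ] 0.039 [0.4708 0.1103]
side [305.  249.5  74. ] 0.039 [0.5142 0.3361]
side [316.4 237.6  78. ] 0.039 [0.5202 0.3765]
side [354.8 336.4  26. ] 0.039 [0.2632 0.3275]
top [150.9 361.4  21. ] 0.049 [ 0.6422 -0.1275]
top [155.8 319.5 139. ] 0.049 [ 0.6322 -0.0219]
top [166.1 271.6 552. ] 0.049 [0.6087 0.0987]
top [159.9 328.9  15. ] 0.049 [ 0.6211 -0.0451]
top [162.1 312.   43. ] 0.049 [ 0.6164 -0.0025]
top [204.2 161.   98. ] 0.049 [0.5192 0.3731]
top [206.  176.9  97. ] 0.049 [0.5137 0.3335]
top [218.6 273.  117. ] 0.049 [0.4771 0.0966]
side [167.2 258.8  69. ] 0.049 [ 0.7731 -0.0453]
side [185.  300.4  44. ] 0.049 [ 0.6242 -0.0542]
side [249.2 313.2  73. ] 0.049 [0.467  0.1157]
side [305.  249.5  74. ] 0.049 [0.5101 0.3394]
side [316.4 237.6  78. ] 0.049 [0.516  0.3795]
side [354.8 336.4  26. ] 0.049 [0.2614 0.3309]
```

View pics/zo.png

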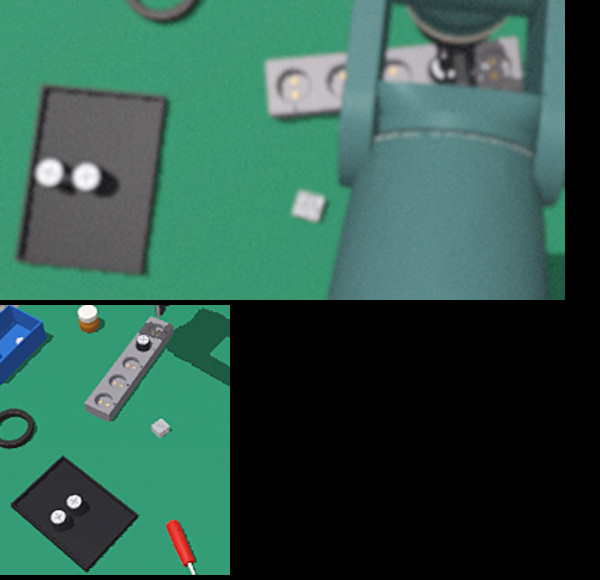

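Two stand in the tray (both cameras agree at 39 mm top height). Third: cap at (0.625, -0.054).

>>> {"fn": "jog_arm", "kwargs": {"moves": [[0.001,-0.0028,0,0,0,0,-1],[0.001,-0.0028,-0.03,0,0,0,-1],[0.001,-0.0028,-0.06,0,0,0,-1],[0.001,-0.0028,-0.09,0,0,0,-1],[0.001,-0.0028,-0.104,0,0,0,-1],[0.001,-0.0028,-0.1094,0,0,0,-1],[0.001,-0.0028,-0.1094,0,0,0,-1],[0.001,-0.0028,-0.1094,0,0,0,-1]]}}

```text
t: 37.6
ee_pos: [0.6256, -0.0548, 0.0355]
ee_rot: [[0.997, 0.074, 0.002], [0.074, -0.997, -0.0], [0.002, 0.0, -1.0]]
force: [0.5, 0.0, 0.1]
grip_width: 0.0854
```

>>> {"fn": "jog_arm", "kwargs": {"moves": [[0,0,0,0,0,0,1],[0,0,0,0,0,0,1],[0,0,0,0,0,0,1],[0,0,0,0,0,0,1],[0,0,0,0,0,0,1],[0,0,0,0,0,0,1],[0,0,0,0,0,0,1],[0,0,0,0,0,0,1]]}}

```text
t: 38.4
ee_pos: [0.6252, -0.0549, 0.0346]
ee_rot: [[0.997, 0.074, 0.001], [0.074, -0.997, -0.0], [0.001, 0.0, -1.0]]
force: [-0.2, 0.3, 5.9]
grip_width: 0.0275
```

>>> {"fn": "jog_arm", "kwargs": {"moves": [[0,0,0.01,0,0,0,1],[0,0,0.04,0,0,0,1],[0,0,0.07,0,0,0,1],[-0.008,0.04,0.07,0,0,0,1],[-0.016,0.08,0.07,0,0,0,1],[-0.024,0.12,0.07,0,0,0,1],[-0.032,0.16,0.07,0,0,0,1],[-0.04,0.2,0.07,0,0,0,1],[-0.048,0.24,0.07,0,0,0,1],[-0.056,0.28,0.07,0,0,0,1]]}}

```text
t: 39.4
ee_pos: [0.5682, 0.2267, 0.1046]
ee_rot: [[0.997, 0.074, 0.0], [0.074, -0.997, 0.0], [0.0, -0.0, -1.0]]
force: [1.1, -0.7, -1.4]
grip_width: 0.0275
```

>>> {"fn": "jog_arm", "kwargs": {"moves": [[-0.007,0.036,0,0,0,0,1],[-0.0142,0.0719,0,0,0,0,1],[-0.0142,0.0719,0,0,0,0,1],[-0.0142,0.0719,0,0,0,0,1],[-0.0142,0.0719,-0.03,0,0,0,1],[-0.0142,0.0719,-0.055,0,0,0,1],[-0.0142,0.0719,-0.055,0,0,0,1],[-0.0142,0.0719,-0.055,0,0,0,1]]}}

```text
t: 40.2
ee_pos: [0.555, 0.2963, 0.0497]
ee_rot: [[0.997, 0.073, -0.0], [0.073, -0.997, -0.0], [-0.0, 0.0, -1.0]]
force: [0.5, 0.5, 0.5]
grip_width: 0.0277
```

```bash
python3 st.py p .039 |grep -E "^t |side"
```

```text
t 40.3 ee [0.5555 0.2969 0.0508] x [0.9973 0.0733 0.0018] F [ 0.4816 -0.6481  0.0811] w 0.027676950087842635
side [167.3 258.7  72. ] 0.039 [ 0.7796 -0.0515]
side [234.6 219.1 137. ] 0.039 [0.7186 0.2112]
side [248.9 313.2  71. ] 0.039 [0.4711 0.1096]
side [282.6 243.3  30. ] 0.039 [0.5671 0.2942]
side [305.  249.4  75. ] 0.039 [0.5144 0.3361]
side [316.4 237.5  79. ] 0.039 [0.5202 0.3766]
side [354.8 336.3  27. ] 0.039 [0.2635 0.3275]
```

View pics/zp.png

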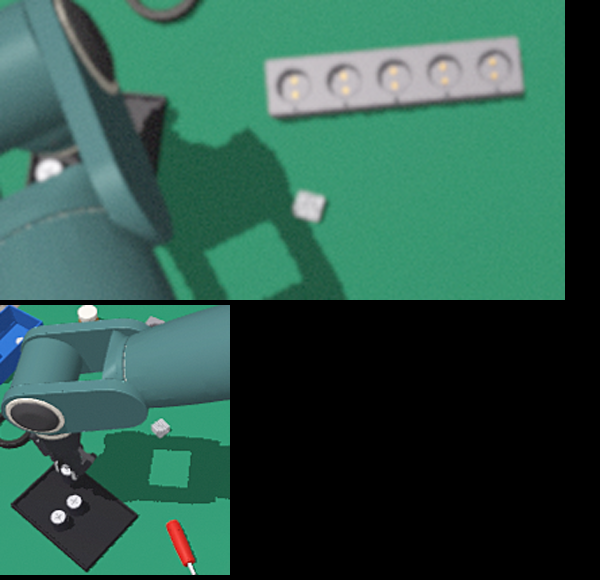

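>>> {"fn": "jog_arm", "kwargs": {"moves": [[0,0,-0.01,0,0,0,1],[0,0,-0.018,0,0,0,1],[0,0,-0.023,0,0,0,1],[0,0,-0.0256,0,0,0,1],[0,0,-0.026,0,0,0,1],[0,0,-0.026,0,0,0,1]]}}

```text
t: 40.9
ee_pos: [0.5547, 0.2972, 0.0245]
ee_rot: [[0.997, 0.074, 0.0], [0.074, -0.997, 0.0], [0.0, -0.0, -1.0]]
force: [-10.7, -5.7, 20.3]
grip_width: 0.0274
```

>>> {"fn": "jog_arm", "kwargs": {"moves": [[0,0,0.0008,0,0,0,1],[0,0,0.0012,0,0,0,1],[0,0,0.0012,0,0,0,1]]}}

```text
t: 41.2
ee_pos: [0.5547, 0.2971, 0.0246]
ee_rot: [[0.997, 0.074, 0.0], [0.074, -0.997, 0.0], [0.0, -0.0, -1.0]]
force: [-3.4, -1.6, 7.5]
grip_width: 0.0274
```

Force has dropped to light floor contact; release and withdraw.

>>> {"fn": "jog_arm", "kwargs": {"moves": [[0,0,0,0,0,0,0.1],[0,0,0,0,0,0,-1],[0,0,0,0,0,0,-1],[0,0,0,0,0,0,-1],[0,0,0,0,0,0,-1],[0,0,0.03,0,0,0,-1],[0,0,0.08,0,0,0,-1],[0,-0.04,0.12,0,0,0,-1],[0,-0.08,0.15,0,0,0,-1],[0,-0.12,0.18,0,0,0,-1]]}}

```text
t: 42.2
ee_pos: [0.5543, 0.1812, 0.2018]
ee_rot: [[0.997, 0.075, 0.001], [0.075, -0.997, 0.0], [0.001, -0.0, -1.0]]
force: [0.9, 0.6, -0.7]
grip_width: 0.0853
```

>>> {"fn": "jog_arm", "kwargs": {"moves": [[0,-0.05,0,0,0,0,-1],[-0.04,-0.35,0.02,0,0,0,-1],[-0.04,-0.35,0.02,0,0,0,-1],[-0.04,-0.35,0.02,0,0,0,-1],[-0.04,-0.35,0.02,0,0,0,-1],[-0.04,-0.35,0.02,0,0,0,-1],[-0.04,-0.35,0.02,0,0,0,-1],[-0.04,-0.35,0.02,0,0,0,-1],[-0.04,-0.35,0.02,0,0,0,-1],[-0.04,-0.35,0.02,0,0,0,-1]]}}

```text
t: 43.2
ee_pos: [0.5147, -0.1671, 0.2202]
ee_rot: [[0.997, 0.074, -0.0], [0.074, -0.997, 0.0], [-0.0, -0.0, -1.0]]
force: [1.0, -0.1, -0.2]
grip_width: 0.0852
```

```bash
python3 st.py q .039 |grep -E "^t |side|top"
python3 - <<'E'
import cv2
s=cv2.imread("pics/sq.png"); cv2.imwrite("pics/q2.png",cv2.resize(s[262:362,198:302],None,fx=5.5,fy=5.5,interpolation=cv2.INTER_CUBIC))
E
```

```text
t 43.3 ee [ 0.5149 -0.1666  0.2202] x [ 0.9972  0.0754 -0.    ] F [ 0.0513 -0.1327 -1.374 ] w 0.08539197442163549
top [ 163.7  300.8 1482. ] 0.039 [0.6152 0.0258]
top [149.9 359.5  26. ] 0.039 [ 0.6473 -0.1241]
top [159.7 353.7  57. ] 0.039 [ 0.6222 -0.1085]
top [165.1 361.2  29. ] 0.039 [ 0.6078 -0.1267]
top [189.7 192.5  95. ] 0.039 [0.5551 0.2988]
top [204.2 160.9  97. ] 0.039 [0.5204 0.3771]
top [206.  176.8  96. ] 0.039 [0.5148 0.3371]
top [218.5 273.  114. ] 0.039 [0.478  0.0975]
side [167.2 258.8  69. ] 0.039 [ 0.7796 -0.0521]
side [249.2 313.2  73. ] 0.039 [0.4708 0.1103]
side [286.  246.4  71. ] 0.039 [0.5543 0.2977]
side [305.  249.5  74. ] 0.039 [0.5142 0.3361]
side [316.3 237.6  77. ] 0.039 [0.5202 0.3763]
side [354.8 336.4  26. ] 0.039 [0.2632 0.3275]
```

View pics/q2.png

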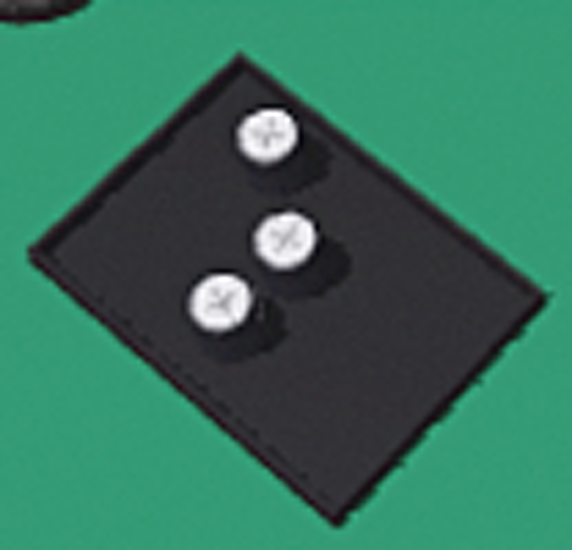

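View pics/tq.png

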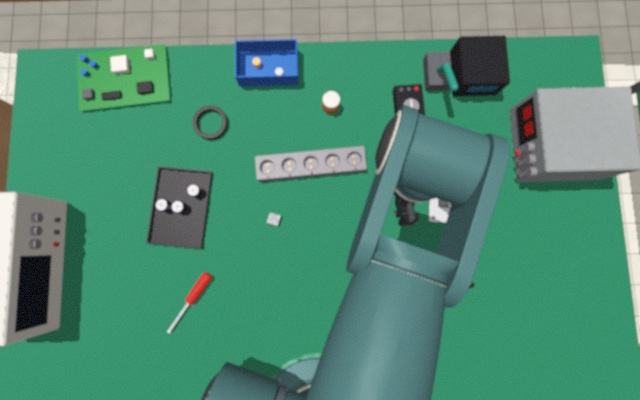

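View pics/sq.png

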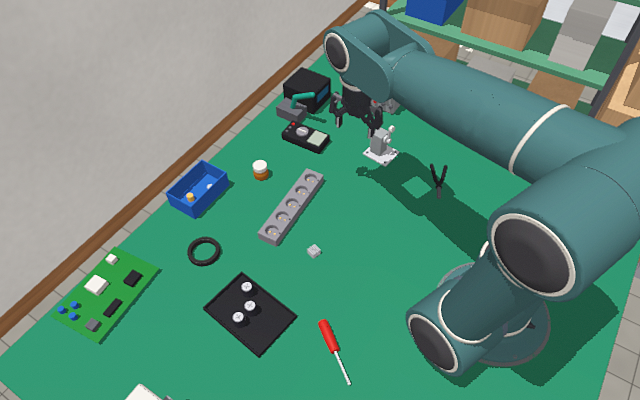

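Run:
```python
from plant import env
print(env.sign_off(), env.state()["t"])
```

```text
the job is handed in; nothing more can be done
the job is handed in; nothing more can be done
```

I loaded the three capacitors on the mat into separate pockets, ran the switch test, and moved all three into the black tray. I handed the job in at about 43 s. The sign-off gave no verdict.

- **Loading:** No other capacitors were on the mat, and I saw none get knocked aside. With all three in the block, both cameras put their tops at the same seated height. One sat about 2–3 mm off centre in its pocket, but it was fully down.
- **Switch:** I pushed the lever towards −y and held it for about 1.8 s. The side force was 5–6 N, against about 2.5 N at the trip point. The fingers partly hid the roller, so the angle (roughly 0.6–0.8 rad) comes from the force and a partial view. In the side picture taken after I let go, the lever was upright again.
- **Tray:** At the end both cameras agree, within about 1.5 mm, on three upright capacitors with their tops at the 39 mm expected for standing on the tray floor. They are at about (0.520, 0.377), (0.515, 0.337) and (0.555, 0.298).
- **Other items:** The heat sink was measured and had not moved. The tape, screwdriver, meter, pliers and jar look unmoved in the final pictures.
- **Force while placing:** The last capacitor briefly pressed the tray floor with about 20 N vertical (11 N sideways). I eased it off to 7.5 N before letting go.

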